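Load the lure curing box

ROBOT

A 7-joint arm with a two-finger parallel gripper is mounted at the origin on the work surface. World frame = base frame: x ahead of the robot, y to its left, z up, the work surface at z = 0. Lengths are in m, angles in rad, forces in N, time in s.
With the tool pointing down it reaches from about 0.425 to 0.925 m from the base axis. Payload 6.8 kg.
Tool frame: the origin (TCP) lies between the finger pads; the fingertips stand r.tip_reach ahead of it and the grasp point (between the pads) lies 11 mm behind it (r.tip_reach is the distance from the TCP to the fingertips, in m); z points along the fingers, y is the direction in which the jaws open and shut (so a half turn about z gives the same grasp; the last joint's range is limited). The gripper opens to 85 mm and grips with 20 to 120 N. Pads are 22 mm wide; open, the fingers measure 114 mm over their backs; the gripper's body (76 mm by 85 mm) begins 54 mm behind the grasp point. The pads swing forward as they close: fully open they stand 13 mm farther back than shut.
Start: joints at [-1.388, 0.477, 0.022, 1.555, -0.011, 1.109, -0.083], TCP at [0.194, 0.647, 0.239] pointing down, gripper open.
Joint ranges: [-2.96, 2.96], [-0.34, 2.1], [-1.41, 1.46], [0.24, 2.44], [-1.37, 4.51], [0.17, 1.92], [-2.96, 2.96]. Speed limits (rad/s): [2.39, 2.39, 3.14, 3.14, 3.14, 3.14, 3.14].

INTERFACE

Orientations are given as a rotation vector (axis times angle).
In Python, from bench import r, eyes, spotter gives the robot as it stands.
- The arm moves only by the tool carry_out, never from a script. Its argument "series" is text: rows parted by semicolons, each of 5 numbers parted by spaces: the shift along the tool's x, y, z in cm, then the turn about the tool's z in rad, then the opening, from 0 (shut) to 1 (fully open). In form: x y z yaw gripper; .... A call has 1 to 8 rows; each row shifts and turns the commanded pose from where the row before left it, along the tool's axes as they then stand; what a row does not reach is not made up. A row lasts 1/8 s, in which the tool goes at most 62.5 mm and 10.7 degrees, less where a joint would pass 70% of its speed; a pose out of reach is approached as far as the arm can. A call with a gripper value outside its range is refused whole. The fingers move at their own pace and stop on an object; "grip_force" is the grip in N (left out, the last holds). Time passes only in rows, so rows that do not move let the fingers close. It gives the time, the measured TCP pose, the force and the opening at its end, in the units of the state.
- r.get_obs(): the state, without advancing time (a new reading comes with each control period).
- eyes.grab_frame(name): name is "scene" or "top" or "wrist"; returns a dict with "color" (400x640x3 uint8, blue, green, red), "intrinsics" (3x3 intrinsics, pixels), "R" (3x3) and "t" (3): a world point X has camera coordinates R X + t; the wrist camera has in their place "T_tool_cam" (4x4, takes a point from camera to tool coordinates, whose origin is the TCP and whose axes are the flange's). Camera axes: x right, y down, z forward; pixel columns grow to the right and rows downward; lengths in m; the calibration is good to about 2 mm. The wrist camera is an equidistant fisheye: a pixel r from the principal point sees the ray r / f radians off the axis. A picture is of the moment at which its call begins: read the wrist's pose just before it. There is no depth.
- r.hand_in(): hands the job in, once; it reports no verdict.
Trained networks look in a picture, given as the dict that the camera call returned (one of the last four; its "shot" number tells which), for a name from the list of things; names that differ only in an ending like _2 or _b are one class to them, and where a whole thing is asked for, a point or a joint stands for the part that bears it (a point fixed in the world has none). Each returns a list of dicts, best first, with "confidence" (0 to 1); they miss things now and then, are a little off and sometimes report something else, mostly with a low value. They report only what shows in the picture. A call takes as long as a camera call.
- spotter.search_frame(picture, query): "uv" ([column, row] in pixels, amid what is visible of it).
- spotter.trace(picture, query): "pixels" (400x640 bool, what is visible of it) and "uv" ([column, row] in pixels, amid what is visible of it).
- spotter.mark_of(picture, query): "uv" ([column, row] in pixels: a listed point, or the origin of a listed thing).
The state is a dict: "clock": time; "joints": joint angles; "qvel": joint speeds; "tau": joint torques, N m; "tcp_pos": TCP position; "orientation": TCP orientation; "contact_force": force on the tool from outside, world axes, zero at the start; "moment": the same for the moment, N m; "grip_width": finger opening in m.
Only numpy, scipy, OpenCV 4.12 (cv2) and the standard library are available. Lean on these libraries where they do the work, as an engineer would, in place of code of your own. Each camera call takes 0.05 s, during which the arm holds its last target.

TASK

Load the curing box with all the white lure blanks: turn its rotary switch off, lift the lid off by its knob and lay it flat on the paper sheet, stand every blank upright in a slot of its own in the box's rack, fully home, then put the lid back squarely over the box and turn the switch fully on. Never lift the lid off the box or leave it off while the switch is on, and do not knock over or shove away the tin, the paint bottles or the jar.

Things in the scene. Friction and masses are not known exactly. Their poses are not given: they have to be found in the camera images.
- curing_box: Grey open-topped metal box, 176 (its x) x 146 (its y) mm outside, walls 4 mm thick, rim 64 mm above the bench. Inside lies a wooden rack with its top 20 mm above the bench, with four oblong slots cut in it, two by two. Origin: centre of its underside, on the bench; z up. Fixed to the bench. At the start the lid covers it.
- slot0 (a point): Centre of the floor of rack slot 0 (at -40 mm x, -28 mm y, 8 mm z in the box's frame). 58 mm long along the box's x, 24.5 mm wide along its y, 12 mm deep below the rack's top, 2 mm chamfer; the box's rim is 56 mm above this point. Axes as the box's. A blank's underside rests here when fully home. Any blank fits any slot, either way round.
- slot1 (a point): Centre of the floor of rack slot 1 (at -40 mm x, +28 mm y, 8 mm z in the box's frame). 58 mm long along the box's x, 24.5 mm wide along its y, 12 mm deep below the rack's top, 2 mm chamfer; the box's rim is 56 mm above this point. Axes as the box's. A blank's underside rests here when fully home. Any blank fits any slot, either way round.
- slot2 (a point): Centre of the floor of rack slot 2 (at +40 mm x, -28 mm y, 8 mm z in the box's frame). 58 mm long along the box's x, 24.5 mm wide along its y, 12 mm deep below the rack's top, 2 mm chamfer; the box's rim is 56 mm above this point. Axes as the box's. A blank's underside rests here when fully home. Any blank fits any slot, either way round.
- slot3 (a point): Centre of the floor of rack slot 3 (at +40 mm x, +28 mm y, 8 mm z in the box's frame). 58 mm long along the box's x, 24.5 mm wide along its y, 12 mm deep below the rack's top, 2 mm chamfer; the box's rim is 56 mm above this point. Axes as the box's. A blank's underside rests here when fully home. Any blank fits any slot, either way round.
- box_lid: Loose flat aluminium lid, 188 (its x) x 158 (its y) x 5 mm, 0.25 kg (varies), lying plain on the box's rim (no lip; it overhangs 6 mm all round). Origin: centre of its underside; z up. In its middle stands a black knob, a bar 36 (x) x 16 (y) mm, its top 39 mm above the lid's underside; pinch it across its 16 mm, along the lid's y.
- paper_sheet: Sheet of plain paper board on the bench, 220 (x) x 180 (y) x 2 mm, fixed; the place to lay the lid meanwhile. Origin: centre of its underside, axes along its sides.
- switch (a joint): Rotary power switch of the curing box, rad: 0 = off (stop), 1.2 = on (stop). Grows as the handle turns clockwise seen from above. Stays where it is left; friction 0.06 N m, no spring. It is on at the start.
- switch_grip (a point): Grip point of the switch's black bar handle, on the vertical turning axis; turns with the handle. Its x axis runs along the bar. The bar is 54 mm long, 14 mm thick and its top is 9 mm above this point; below it the fixed grey housing, 66 mm square, has its top 33 mm below this point. Off: the white line on the bar's top points at the black mark on the housing.
- switch_base: The switch's fixed grey housing, 66 x 66 x 36 mm. Origin: centre of its underside, z up. With the switch off the bar lies along its x.
- blank0: Plain white lure blank, leaf-shaped, standing on its flat keel: 68 mm long (its x, nose to tail at 26 mm up; the keel is 40 mm long), 22 mm thick (its y), 50 mm tall, about 60 g. Origin: centre of its underside; z up. Its flanks are flat and parallel: pinch it along its y, for instance 38 mm above the underside. Two to four are on the bench; absent ones read None.
- blank1: Plain white lure blank, leaf-shaped, standing on its flat keel: 68 mm long (its x, nose to tail at 26 mm up; the keel is 40 mm long), 22 mm thick (its y), 50 mm tall, about 60 g. Origin: centre of its underside; z up. Its flanks are flat and parallel: pinch it along its y, for instance 38 mm above the underside. Two to four are on the bench; absent ones read None.
- blank2: Plain white lure blank, leaf-shaped, standing on its flat keel: 68 mm long (its x, nose to tail at 26 mm up; the keel is 40 mm long), 22 mm thick (its y), 50 mm tall, about 60 g. Origin: centre of its underside; z up. Its flanks are flat and parallel: pinch it along its y, for instance 38 mm above the underside. Two to four are on the bench; absent ones read None.
- blank3: Plain white lure blank, leaf-shaped, standing on its flat keel: 68 mm long (its x, nose to tail at 26 mm up; the keel is 40 mm long), 22 mm thick (its y), 50 mm tall, about 60 g. Origin: centre of its underside; z up. Its flanks are flat and parallel: pinch it along its y, for instance 38 mm above the underside. Two to four are on the bench; absent ones read None.
- tin: Bystander: squat plain steel tin, 40 mm across, 30 mm tall, loose, to be left alone. Origin: centre of its underside.
- paint0: Bystander: paint bottle, 34 mm across, 70 mm tall, loose, to be left alone. Origin: centre of its underside.
- paint1: Bystander: paint bottle, 34 mm across, 70 mm tall, loose, to be left alone. Origin: centre of its underside.
- paint2: Bystander: paint bottle, 34 mm across, 70 mm tall, loose, to be left alone. Origin: centre of its underside.
- varnish: Bystander: jar, 68 mm across, 100 mm tall, loose, to be left alone. Origin: centre of its underside.

How it is judged:
By the outcome, as a careful person would: the job done as asked, in the order asked, and still so for the second after the job is handed in, with the robot touching nothing.
Of blank0, blank1, blank2, blank3 only 2 to 4 are there at a start; the rules pass over those that are not, and their reading is None.
At some moment in a run one of box_lid may be knocked a few centimetres aside while the robot is not near it.
It also fails if it takes over 210 s, if anything falls off the work surface, if the arm or the gripper's body presses on something with over 40 N, if the wrist force passes 120 N, or if a joint passes its speed limit or range.

## Working session

There is one attempt and no reset: what is moved stays moved. The work goes in short steps, Python scripts to look and compute and a tool call to move; the robot and the scene stay as the last step left them, time stands still between calls to the robot, and variables do not carry over. Pictures are saved under pics/ and viewed, and the job is handed in when it is done.

Besides the shell and the picture viewer there is one more tool, called after "Call:" by a JSON object that holds its "method" and its "body", one argument or row to a line. carry_out: Moves the arm, as the interface text tells. Its arguments: {"type":"object","properties":{"series":{"type":"string"},"grip_force":{"type":"number"}},"required":["series"]}

```bash
mkdir -p pics; ls
cat > h.py <<'E'
import numpy as np, cv2
from scipy.spatial.transform import Rotation as Ro
from bench import r, eyes, spotter
def snap(n,f):
    p=eyes.grab_frame(n); cv2.imwrite('pics/'+f,p['color']); return p
def proj(p,X):
    c=p['R']@np.asarray(X,float)+np.asarray(p['t']).ravel(); u=p['intrinsics']@c; return u[:2]/u[2]
def back(p,uv,z):
    K=p['intrinsics'];d=np.linalg.solve(K,[uv[0],uv[1],1.]);R=p['R'];t=np.asarray(p['t']).ravel()
    C=-R.T@t;D=R.T@d;return C+D*(z-C[2])/D[2]
E
python3 - <<'E'
from h import *
o=r.get_obs();print(o,r.tip_reach)
for n in('scene','top','wrist'):
    p=snap(n,n+'0.png')
    if n!='wrist':print(n,p['intrinsics'],-p['R'].T@np.ravel(p['t']))
    else:print(p['T_tool_cam'],p['intrinsics'])
E
```

```text
pics
{'clock': 0.0, 'joints': array([-1.38810217,  0.47781543,  0.02236641,  1.55641841, -0.01150135,
        1.1092516 , -0.08307255]), 'qvel': array([-1.94879114e-04,  1.85519288e-03,  9.84220040e-04, -9.61891921e-04,
       -1.36436071e-04, -6.93471125e-05, -1.16459253e-03]), 'tau': array([-1.85780627e-04, -5.96476150e+01,  1.60775285e+00, -2.81182677e+01,
        1.24316677e-02,  9.56623204e-03,  6.33424875e-06]), 'tcp_pos': array([0.19340097, 0.64613074, 0.23832987]), 'orientation': array([-4.55114946e-01, -3.10833534e+00,  2.76531887e-03]), 'contact_force': array([ 0.51124316,  0.13356271, -0.48571731]), 'moment': array([ 0.02925296, -0.01968315, -0.04054646]), 'grip_width': 0.08547387189339019} 0.008
scene [[458.89385223   0.         320.60453322]
 [  0.         458.89385223 198.60194272]
 [  0.           0.           1.        ]] [ 1.32254261 -0.33350013  0.57169355]
top [[407.6123032    0.         321.19782773]
 [  0.         407.6123032  201.42923462]
 [  0.           0.           1.        ]] [0.43955254 0.02088569 0.97936952]
[[-9.89472152e-04 -9.44482923e-01 -3.28559018e-01  8.43987453e-02]
 [ 9.99999426e-01 -7.99880741e-04 -7.12194373e-04  4.59765344e-04]
 [ 4.09847392e-04 -3.28559534e-01  9.44483173e-01 -1.33734298e-01]
 [ 0.00000000e+00  0.00000000e+00  0.00000000e+00  1.00000000e+00]] [[309.70691629   0.         319.40792374]
 [  0.         309.70691629 203.67779414]
 [  0.           0.           1.        ]]
```

View pics/scene0.png

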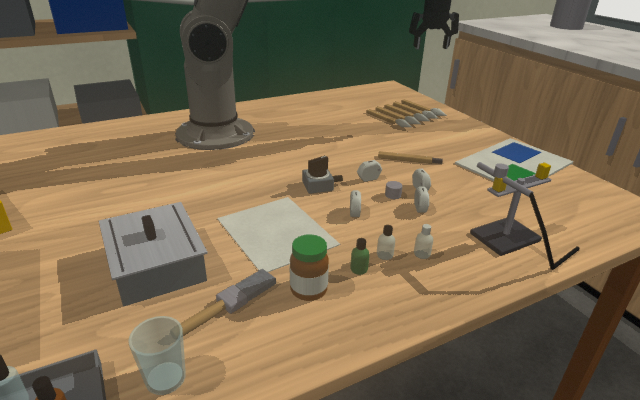

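View pics/top0.png

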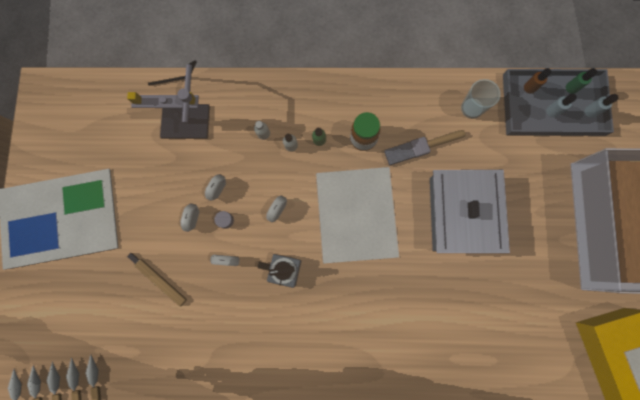

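View pics/wrist0.png

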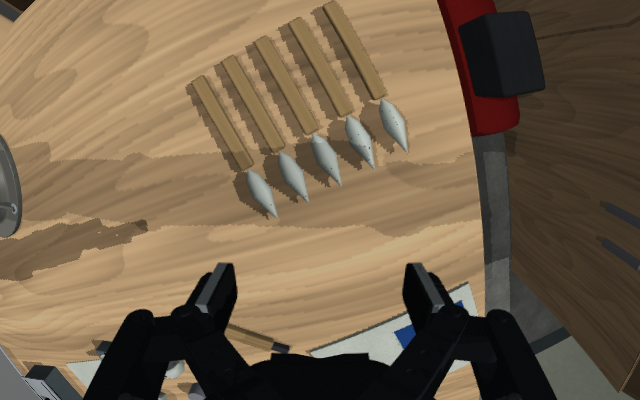

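Run:
```python
from h import *
p=snap('top','t1.png');s=snap('scene','s1.png')
zs=dict(curing_box=0,box_lid=.064,paper_sheet=0,switch_base=0,switch_grip=.069,blank0=0,tin=0,paint0=0,varnish=0)
for q,z in zs.items():
  for n,P in(('top',p),('scene',s)):
    m=spotter.mark_of(P,q)
    print(q,n,[(np.round(d['uv']).astype(int).tolist(),round(d['confidence'],2),np.round(back(P,d['uv'],z)[:2],3).tolist()) for d in m if d['confidence']>.25])
a=cv2.resize(p['color'][130:290,160:320],None,fx=4.5,fy=3.75,interpolation=3);a=cv2.resize(p['color'][150:290,170:320],None,fx=4.2,fy=4.2,interpolation=2)
cv2.imwrite('pics/ta.png',a)
cv2.imwrite('pics/tb.png',cv2.resize(p['color'][150:270,310:520],None,fx=3.8,fy=3.8,interpolation=2))
cv2.imwrite('pics/sa.png',cv2.resize(s['color'][140:270,290:450],None,fx=4.5,fy=4.5,interpolation=2))
```

```text
curing_box top []
curing_box scene [([155, 262], 0.76, [0.566, -0.284]), ([318, 183], 0.32, [0.423, 0.144])]
box_lid top [([468, 212], 0.9, [0.568, -0.28])]
box_lid scene [([157, 236], 0.74, [0.575, -0.273])]
paper_sheet top [([355, 212], 0.95, [0.574, -0.031])]
paper_sheet scene [([274, 232], 0.78, [0.571, -0.041])]
switch_base top [([282, 269], 0.91, [0.436, 0.142]), ([361, 139], 0.49, [0.758, -0.045])]
switch_base scene [([320, 182], 0.63, [0.416, 0.15]), ([353, 209], 0.49, [0.567, 0.161])]
switch_grip top [([280, 271], 0.78, [0.432, 0.138])]
switch_grip scene [([321, 159], 0.53, [0.427, 0.147])]
blank0 top [([280, 212], 0.82, [0.572, 0.152]), ([194, 220], 0.59, [0.55, 0.362]), ([227, 255], 0.52, [0.466, 0.277])]
blank0 scene [([422, 207], 0.84, [0.628, 0.312]), ([353, 210], 0.82, [0.568, 0.16]), ([420, 191], 0.67, [0.564, 0.358]), ([368, 175], 0.63, [0.439, 0.283])]
tin top [([227, 219], 0.8, [0.554, 0.28])]
tin scene [([392, 194], 0.83, [0.546, 0.283])]
paint0 top [([264, 130], 0.78, [0.779, 0.199]), ([290, 145], 0.66, [0.74, 0.132]), ([319, 143], 0.62, [0.747, 0.061]), ([361, 137], 0.52, [0.763, -0.045])]
paint0 scene [([386, 256], 0.98, [0.744, 0.131]), ([418, 254], 0.97, [0.768, 0.193]), ([360, 268], 0.85, [0.755, 0.063])]
varnish top [([363, 136], 0.95, [0.767, -0.05]), ([194, 217], 0.39, [0.557, 0.364])]
varnish scene [([302, 286], 0.79, [0.75, -0.058])]
```

View pics/ta.png

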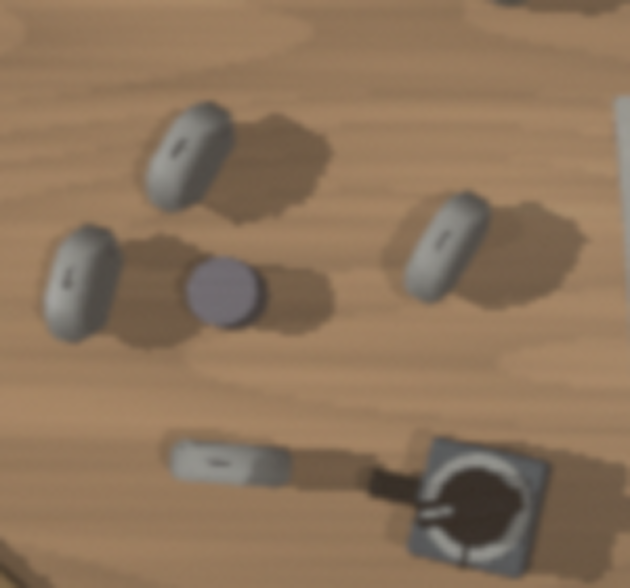

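View pics/tb.png

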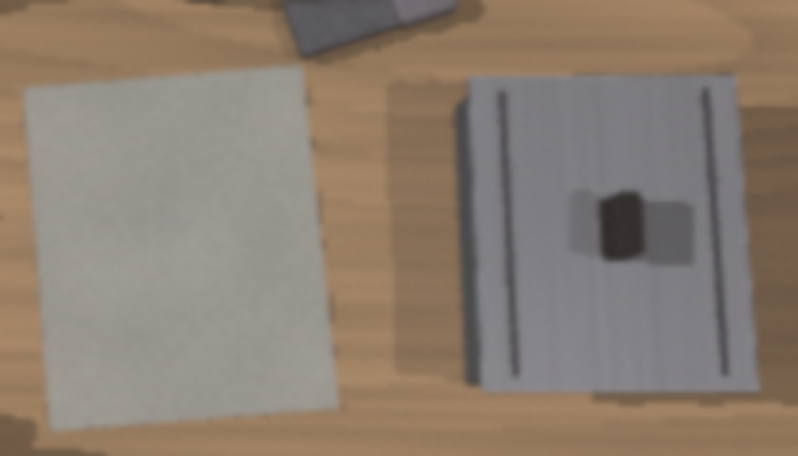

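View pics/sa.png

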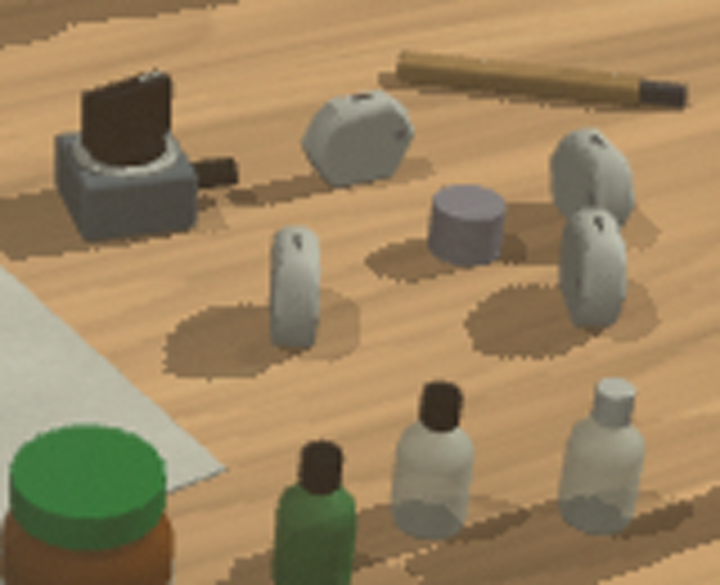

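```bash
cat >> h.py <<'E'
def Rt(hd):  # tool down with tool x at heading hd (rad)
    c,s=np.cos(hd),np.sin(hd); return np.array([[c,s,0],[s,-c,0],[0,0,-1.]])
def pose():
    o=r.get_obs();R=Ro.from_rotvec(o['orientation']).as_matrix();return o['tcp_pos'].copy(),R,np.arctan2(R[1,0],R[0,0]),o
def plan(wps,g=None):
    """wps list of (x,y,z,heading_deg,n rows,grip)"""
    p,R,h,o=pose(); rows=[]
    for x,y,z,hd,n,g in wps:
        T=np.array([x,y,z]);H=np.deg2rad(hd)
        dh=(H-h+np.pi)%(2*np.pi)-np.pi; p0=p.copy();h0=h
        for i in range(1,n+1):
            d=Rt(h).T@(p0+(T-p0)*i/n-p)*100; d=np.round(d,1); a=round(h0+dh*i/n-h,2)
            rows.append("%g %g %g %g %g"%(*(d+0.),-a if 1 else a,g))
            p=p+Rt(h)@d/100; h=h+a
    for i in range(0,len(rows),8):print('; '.join(rows[i:i+8]))
    print('end',p.round(4),np.rad2deg(h).round(1),'rows',len(rows))
def wray(p,P,R,uv):
    K=p['intrinsics'];f=K[0,0];d=np.array([uv[0]-K[0,2],uv[1]-K[1,2]]);rr=np.hypot(*d)
    th=rr/f;v=np.array([*(d/max(rr,1e-9)*np.sin(th)),np.cos(th)]);M=p['T_tool_cam']
    return P+R@M[:3,3],R@M[:3,:3]@v
def wback(p,P,R,uv,z):
    C,D=wray(p,P,R,uv);return C+D*(z-C[2])/D[2]
def wproj(p,P,R,X):
    M=p['T_tool_cam'];t=R.T@(np.asarray(X,float)-P);c=M[:3,:3].T@(t-M[:3,3]);n=np.hypot(c[0],c[1]);th=np.arctan2(n,c[2]);K=p['intrinsics']
    return np.array([K[0,2],K[1,2]])+K[0,0]*th*c[:2]/max(n,1e-12)
def st():
    p,R,h,o=pose();print('t',round(o['clock'],2),'tcp',p.round(4),'hd',np.rad2deg(h).round(1),'F',o['contact_force'].round(1),'w',round(o['grip_width'],4),'tilt',np.rad2deg(np.arccos(-R[2,2])).round(2))
E
python3 - <<'E'
from h import *
st()
plan([(.43,.14,.26,101,11,1)])
E
```

```text
t 1.15 tcp [0.1935 0.6467 0.2393] hd 163.3 F [-0.6  0.2 -0.1] w 0.0853 tilt 0.0
-3.4 -3.8 -0.2 0.1 1; -3.7 -3.4 -0.2 0.1 1; -4.1 -3.1 -0.2 0.1 1; -4.3 -2.6 -0.2 0.1 1; -4.6 -2.2 -0.1 0.09 1; -4.8 -1.7 -0.2 0.1 1; -4.9 -1.3 -0.2 0.1 1; -5.1 -0.8 -0.2 0.1 1
-5 -0.3 -0.2 0.1 1; -5.1 0.3 -0.2 0.1 1; -5 0.7 -0.2 0.1 1
end [0.4297 0.1403 0.2603] 100.9 rows 11
```

Call:
{"method": "carry_out", "body": {
  "series": "-3.4 -3.8 -0.2 0.1 1; -3.7 -3.4 -0.2 0.1 1; -4.1 -3.1 -0.2 0.1 1; -4.3 -2.6 -0.2 0.1 1; -4.6 -2.2 -0.1 0.09 1; -4.8 -1.7 -0.2 0.1 1; -4.9 -1.3 -0.2 0.1 1; -5.1 -0.8 -0.2 0.1 1"
}}

```text
clock: 2.15
tcp_pos: [0.3663, 0.2763, 0.2547]
orientation: [-1.62, -2.691, -0.002]
contact_force: [0.6, 0.8, -0.4]
grip_width: 0.0851
```

Call:
{"method": "carry_out", "body": {
  "series": "-5 -0.3 -0.2 0.1 1; -5.1 0.3 -0.2 0.1 1; -5 0.7 -0.2 0.1 1; 0 0 0 0 1; 0 0 0 0 1; 0 0 0 0 1"
}}

```text
clock: 2.9
tcp_pos: [0.4293, 0.1415, 0.2602]
orientation: [-1.997, -2.425, 0.0]
contact_force: [-0.2, 0.5, -0.0]
grip_width: 0.0852
```

Run:
```python
from h import *
st();P,R,h,o=pose()
print(o['joints'].round(2))
p=snap('wrist','w1.png')
for q in('switch_grip','switch_base'):
  for d in spotter.mark_of(p,q):print(q,d['uv'],d['confidence'],wback(p,P,R,d['uv'],.069 if q=='switch_grip' else 0))
```

```text
t 2.9 tcp [0.4293 0.1415 0.2602] hd 101.0 F [-0.2  0.5 -0. ] w 0.0852 tilt 0.02
[-0.89  0.07  0.46  2.06 -0.04  1.02 -0.22]
switch_grip [320.4, 185.1] 0.96 [0.43207043 0.13533227 0.069     ]
switch_base [322.5, 168.1] 0.91 [0.43430193 0.13941009 0.        ]
```

View pics/w1.png

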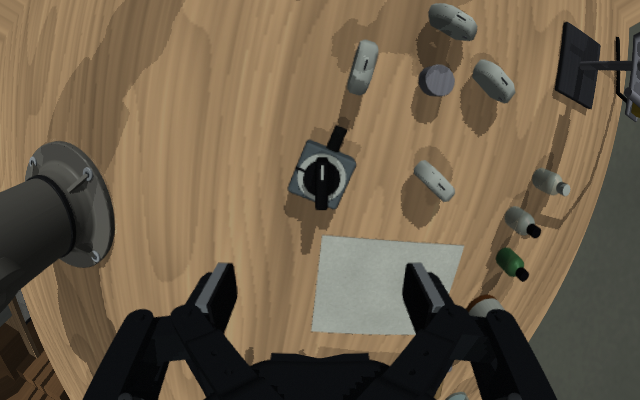

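Run:
```python
from h import *
c=cv2.imread('pics/w1.png')[125:225,265:375]
cv2.imwrite('pics/w1z.png',cv2.resize(c,None,fx=6,fy=6,interpolation=2))
P,R,h,o=pose()
plan([(.433,.138,.15,101,3,1),(.433,.138,.058,101,3,.6)])
```

```text
-0.1 0.1 3.7 0 1; -0.2 0.1 3.6 0 1; -0.1 0.1 3.7 0 1; 0 0 3.1 0 0.6; 0 0 3 0 0.6; 0 0 3.1 0 0.6
end [0.4331 0.1378 0.0582] 101.0 rows 6
```

View pics/w1z.png

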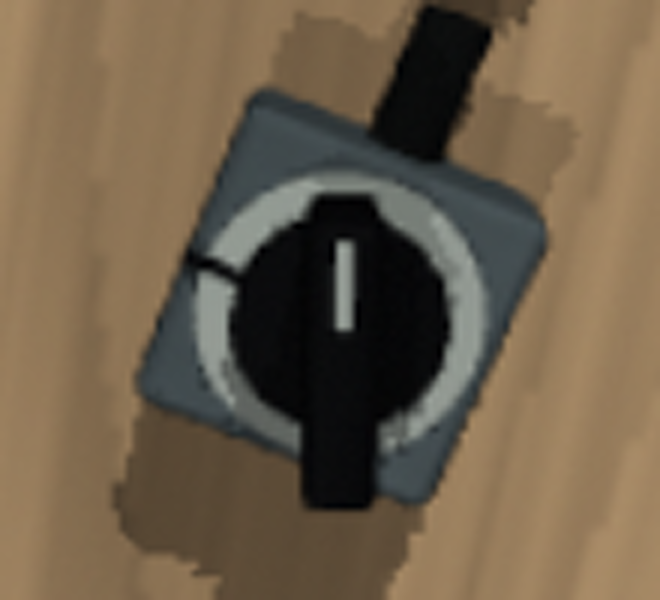

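Call:
{"method": "carry_out", "body": {
  "series": "-0.1 0.1 3.7 0 1; -0.2 0.1 3.6 0 1; -0.1 0.1 3.7 0 1; 0 0 3.1 0 0.6; 0 0 3 0 0.6; 0 0 3.1 0 0.6; 0 0 0 0 0.6; 0 0 0 0 0.6"
}}

```text
clock: 4.05
tcp_pos: [0.4339, 0.1373, 0.059]
orientation: [2.0, 2.422, 0.001]
contact_force: [-0.0, 0.0, 0.1]
grip_width: 0.0507
```

Call:
{"method": "carry_out", "body": {
  "series": "0 0 0 0 0; 0 0 0 0 0; 0 0 0 0 0; 0 0 0 0 0",
  "grip_force": 30
}}

```text
clock: 4.55
tcp_pos: [0.4325, 0.137, 0.0591]
orientation: [-2.0, -2.421, 0.001]
contact_force: [-5.1, -1.1, 10.9]
grip_width: 0.0132
```

Run:
```python
from h import *
st();p=snap('wrist','w2.png')
```

```text
t 4.55 tcp [0.4325 0.137  0.0591] hd 100.9 F [-5.1 -1.1 10.9] w 0.0132 tilt 0.1
```

View pics/w2.png

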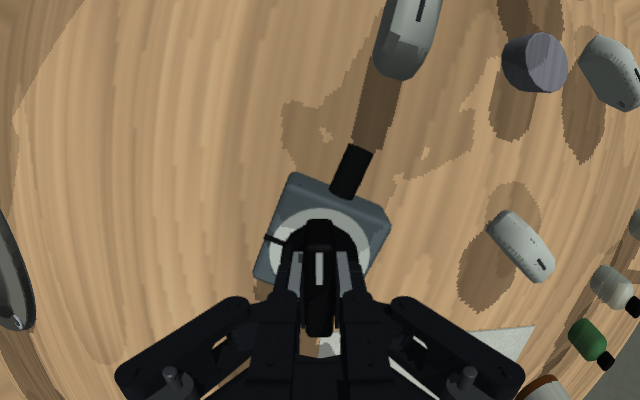

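Call:
{"method": "carry_out", "body": {
  "series": "0 0 0 -0.15 0; 0 0 0 -0.15 0; 0 0 0 -0.15 0; 0 0 0 -0.15 0; 0 0 0 -0.15 0; 0 0 0 -0.15 0; 0 0 0 -0.15 0; 0 0 0 -0.12 0"
}}

```text
clock: 5.6
tcp_pos: [0.4316, 0.1362, 0.0591]
orientation: [-0.324, -3.122, 0.002]
contact_force: [-7.8, -1.7, 13.4]
grip_width: 0.0134
```

Call:
{"method": "carry_out", "body": {
  "series": "0 0 0 -0.04 0; 0 0 0 -0.03 0; 0 0 0 0 0"
}}

```text
clock: 5.98
tcp_pos: [0.4319, 0.1361, 0.0591]
orientation: [-0.227, -3.131, 0.001]
contact_force: [-7.1, -1.9, 14.6]
grip_width: 0.0138
```

Run:
```python
from h import *
st();print(r.get_obs()['moment']);p=snap('wrist','w3.png')
```

```text
t 5.97 tcp [0.4319 0.1361 0.0591] hd 171.7 F [-7.1 -1.9 14.6] w 0.0138 tilt 0.17
[-0.33477697  1.56940108 -1.04559483]
```

View pics/w3.png

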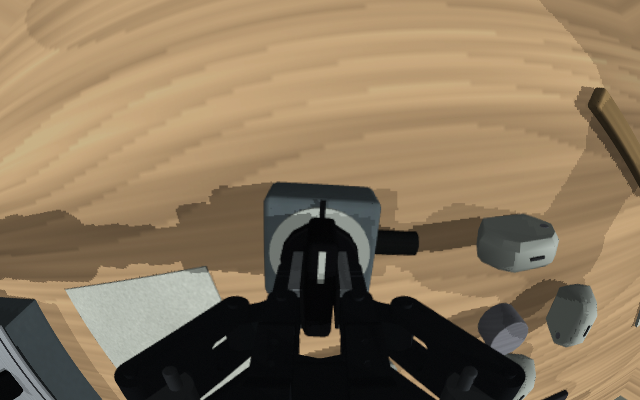

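Call:
{"method": "carry_out", "body": {
  "series": "0 0 0 0 0.2; 0 0 0 0 0.4; 0 0 0 0 0.6; 0 0 -3 0 0.6; 0 0 -4 0 0.6; 0 0 -5 0 0.6; 0 0 -5 0 0.6; 0 0 0 0 0.6"
}}

```text
clock: 7.02
tcp_pos: [0.4359, 0.138, 0.2321]
orientation: [0.221, 3.127, 0.007]
contact_force: [0.9, -0.0, -0.2]
grip_width: 0.0509
```

Run:
```python
from h import *
st();print(pose()[3]['joints'].round(2));p=snap('wrist','w4.png')
plan([(.568,-.28,.24,183.5,9,.6)])
```

```text
t 7.03 tcp [0.4359 0.138  0.2321] hd 171.9 F [ 0.9 -0.  -0.2] w 0.0509 tilt 0.48
[-0.5   0.12  0.06  2.07 -0.01  0.94  1.  ]
-2.1 -4.4 -0.1 -0.02 0.6; -2.1 -4.4 -0.1 -0.02 0.6; -1.9 -4.5 -0.1 -0.03 0.6; -1.8 -4.5 -0.2 -0.02 0.6; -1.7 -4.6 -0.1 -0.02 0.6; -1.6 -4.5 -0.1 -0.02 0.6; -1.6 -4.7 -0.1 -0.03 0.6; -1.4 -4.6 -0.1 -0.02 0.6
-1.3 -4.7 -0.1 -0.02 0.6
end [ 0.5683 -0.2798  0.2399] 183.4 rows 9
```

View pics/w4.png

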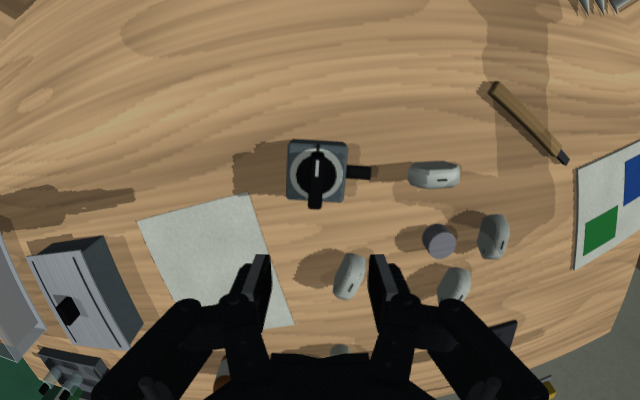

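Call:
{"method": "carry_out", "body": {
  "series": "-2.1 -4.4 -0.1 -0.02 0.6; -2.1 -4.4 -0.1 -0.02 0.6; -1.9 -4.5 -0.1 -0.03 0.6; -1.8 -4.5 -0.2 -0.02 0.6; -1.7 -4.6 -0.1 -0.02 0.6; -1.6 -4.5 -0.1 -0.02 0.6; -1.6 -4.7 -0.1 -0.03 0.6; -1.4 -4.6 -0.1 -0.02 0.6"
}}

```text
clock: 8.07
tcp_pos: [0.552, -0.235, 0.2353]
orientation: [0.063, -3.138, -0.001]
contact_force: [0.6, 1.5, -1.1]
grip_width: 0.0509
```

Call:
{"method": "carry_out", "body": {
  "series": "-1.3 -4.7 -0.1 -0.02 0.6; 0 0 0 0 0.6; 0 0 0 0 0.6"
}}

```text
clock: 8.45
tcp_pos: [0.5665, -0.2794, 0.2365]
orientation: [0.093, -3.137, -0.002]
contact_force: [0.8, -0.3, 0.6]
grip_width: 0.0514
```

Run:
```python
from h import *
st();P,R,h,o=pose();print(o['joints'].round(2));p=snap('wrist','w5.png')
for q in('box_lid','curing_box'):
  for d in spotter.mark_of(p,q):print(q,d['uv'],d['confidence'],wback(p,P,R,d['uv'],.064 if q=='box_lid' else 0))
```

```text
t 8.45 tcp [ 0.5665 -0.2794  0.2365] hd -176.6 F [ 0.8 -0.3  0.6] w 0.0514 tilt 0.18
[ 0.13  0.42  0.3   1.68 -0.14  1.06  2.11]
box_lid [316.4, 190.5] 0.86 [ 0.5739684  -0.28176731  0.064     ]
```

View pics/w5.png

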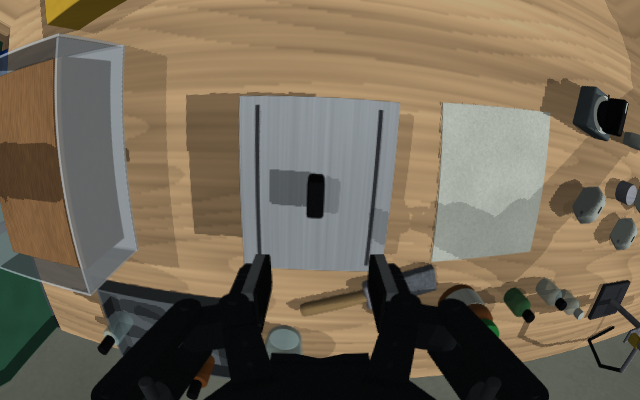

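Run:
```python
from h import *
P,R,h,o=pose();p=eyes.grab_frame('wrist')
for nm,c,z in(('lid',[(240,97),(399,102),(391,269),(243,268)],.069),('paper',[(442,102),(550,113),(537,250),(432,262)],.002)):
  W=np.array([wback(p,P,R,u,z)[:2] for u in c]);print(nm,W.round(4).tolist(),W.mean(0).round(4))
  for a,b in((0,1),(1,2),(2,3),(3,0)):
    d=W[b]-W[a];print(np.hypot(*d).round(4),np.rad2deg(np.arctan2(d[1],d[0])).round(1))
t=eyes.grab_frame('top')
for c in[(466,75),(735,75),(760,390),(481,390)]:print('toplid',back(t,(310+c[0]/3.8,150+c[1]/3.8),.069).round(4))
for c in[(25,90),(302,66),(338,408),(50,430)]:print('topp',back(t,(310+c[0]/3.8,150+c[1]/3.8),.002).round(4))
print(wback(p,P,R,(315.5,183),.103),back(t,(310+624/3.8,150+220/3.8),.103))
c=p['color'][85:280,220:420];cv2.imwrite('pics/w5z.png',cv2.resize(c,None,fx=3,fy=3,interpolation=2))
```

```text
lid [[0.4823, -0.3611], [0.4779, -0.2055], [0.6626, -0.1896], [0.6717, -0.3605]] [ 0.5736 -0.2792]
0.1557 91.6
0.1854 4.9
0.1712 -86.9
0.1895 -179.8
paper [[0.4694, -0.1327], [0.4533, 0.0471], [0.6698, 0.0856], [0.6898, -0.1086]] [ 0.5706 -0.0272]
0.1805 95.1
0.2199 10.1
0.1952 -84.1
0.2217 -173.8
toplid [ 0.6641 -0.2021  0.069 ]
toplid [ 0.6656 -0.361   0.069 ]
toplid [ 0.4795 -0.3651  0.069 ]
toplid [ 0.4769 -0.2056  0.069 ]
topp [0.668  0.0649 0.002 ]
topp [ 0.6856 -0.1136  0.002 ]
topp [ 0.4672 -0.1337  0.002 ]
topp [0.4507 0.0453 0.002 ]
[ 0.55661788 -0.28241762  0.103     ] [ 0.57235849 -0.28016583  0.103     ]
```

View pics/w5z.png

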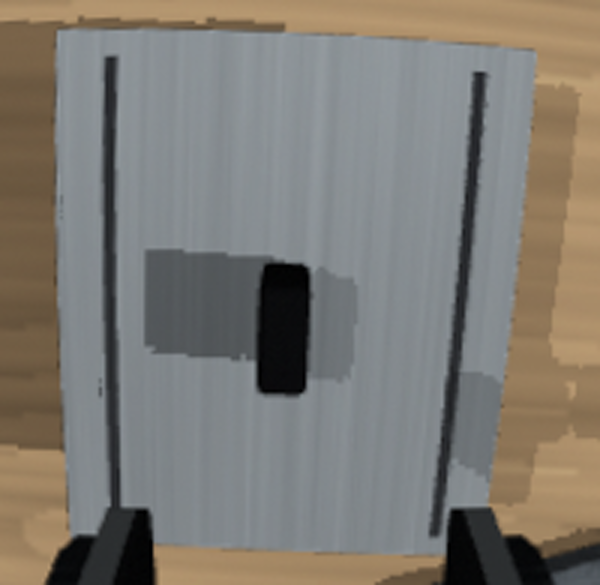

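```bash
cat >> h.py <<'E'
from scipy.optimize import minimize
def fitrect(P,mask,L,W,z,x0,proj=proj,S=4):
    m=cv2.resize(mask.astype(np.float32),None,fx=S,fy=S,interpolation=1); ys,xs=np.where(mask);
    y0,y1,xx0,xx1=max(ys.min()-12,0)*S,(ys.max()+12)*S,max(xs.min()-12,0)*S,(xs.max()+12)*S; mc=m[y0:y1,xx0:xx1]
    def cost(v):
        c,s=np.cos(v[2]),np.sin(v[2]);pts=[proj(P,[v[0]+c*a*L/2-s*b*W/2,v[1]+s*a*L/2+c*b*W/2,z]) for a,b in((1,1),(1,-1),(-1,-1),(-1,1))]
        pts=(np.array(pts)+.5)*S-.5-[xx0,y0]; im=np.zeros(mc.shape,np.float32)
        cv2.fillPoly(im,[np.round(pts*16).astype(np.int32)],1,shift=4);return np.abs(im-mc).sum()/mc.sum()
    best=None
    for k in range(3):
        res=minimize(cost,x0 if best is None else best.x,method='Nelder-Mead',options=dict(initial_simplex=np.array(x0 if best is None else best.x)+np.array([[0,0,0],[.01,0,0],[0,.01,0],[0,0,.05]])*(1-.3*k)))
        best=res
    return best.x,best.fun
E
python3 - <<'E'
from h import *
t=eyes.grab_frame('top');s=eyes.grab_frame('scene')
for q,L,W,z,x0 in(('box_lid',.188,.158,.069,[.571,-.283,.02]),('paper_sheet',.22,.18,.002,[.57,-.03,.09])):
  for n,P in(('top',t),('scene',s)):
    d=spotter.trace(P,q)[0];v,f=fitrect(P,d['pixels'],L,W,z,x0);print(q,n,d['confidence'],v.round(4),np.rad2deg(v[2]).round(2),f)
E
```

```text
box_lid top 0.74 [ 0.5717 -0.2826  0.0196] 1.12 0.13169024884700775
box_lid scene 0.89 [ 0.5757 -0.2841  0.0228] 1.31 0.029292505234479904
paper_sheet top 0.63 [ 0.5692 -0.0335  0.0894] 5.12 0.018686221912503242
paper_sheet scene 0.68 [ 0.57 -0.03  0.09] 5.16 1.0
```

Run:
```python
from h import *
plan([(.573,-.283,.13,181.2,3,.6),(.573,-.283,.083,181.2,2,.5)])
```

```text
-0.2 -0.1 3.6 0.01 0.6; -0.2 -0.1 3.6 0.02 0.6; -0.2 -0.1 3.6 0.01 0.6; 0 0 2.4 -0 0.5; 0 0 2.3 -0 0.5
end [ 0.5734 -0.2828  0.0834] -178.9 rows 5
```

Call:
{"method": "carry_out", "body": {
  "series": "-0.2 -0.1 3.6 0.01 0.6; -0.2 -0.1 3.6 0.02 0.6; -0.2 -0.1 3.6 0.01 0.6; 0 0 2.4 0 0.5; 0 0 2.3 0 0.5; 0 0 0 0 0.5; 0 0 0 0 0.5"
}}

```text
clock: 9.88
tcp_pos: [0.5739, -0.2834, 0.0842]
orientation: [-0.03, 3.14, -0.001]
contact_force: [-0.2, 0.0, 0.2]
grip_width: 0.043
```

Run:
```python
from h import *
st();p=snap('wrist','w6.png')
```

```text
t 9.88 tcp [ 0.5739 -0.2834  0.0842] hd -178.9 F [-0.2  0.   0.2] w 0.043 tilt 0.07
```

View pics/w6.png

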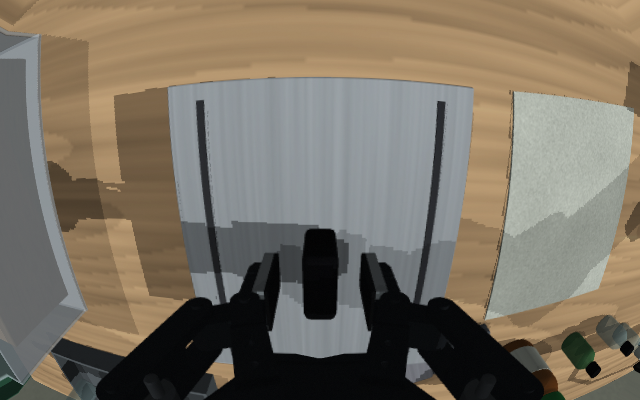

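Call:
{"method": "carry_out", "body": {
  "series": "0 0 0 0 0; 0 0 0 0 0; 0 0 0 0 0; 0 0 0 0 0; 0 0 -1 0 0; 0 0 -2 0 0; 0 0 -2 0 0; 0 0 -2 0 0",
  "grip_force": 70
}}

```text
clock: 10.92
tcp_pos: [0.5735, -0.2831, 0.1552]
orientation: [-0.03, 3.141, -0.0]
contact_force: [-0.1, 1.2, -3.2]
grip_width: 0.0152
```

Run:
```python
from h import *
st();p=snap('wrist','w7.png');P,R,h,o=pose()
# keep knob-lid offsets: target so TCP over paper centre
plan([(.569,-.0335,.145,185.1,6,0),(.569,-.0335,.03,185.1,5,0)])
```

```text
t 10.93 tcp [ 0.5735 -0.2831  0.1552] hd -178.9 F [-0.1  1.2 -3.2] w 0.0152 tilt 0.05
0 4.2 0.2 -0.01 0; 0 4.1 0.2 -0.01 0; -0.1 4.2 0.3 -0.02 0; -0.1 4.2 0.2 -0.01 0; -0.2 4.2 0.2 -0.01 0; -0.2 4.1 0.2 -0.01 0; 0 0 2.3 -0 0; 0 0 2.3 -0 0
0 0 2.3 -0 0; 0 0 2.3 -0 0; 0 0 2.3 -0 0
end [ 0.5687 -0.0339  0.0301] -174.9 rows 11
```

View pics/w7.png

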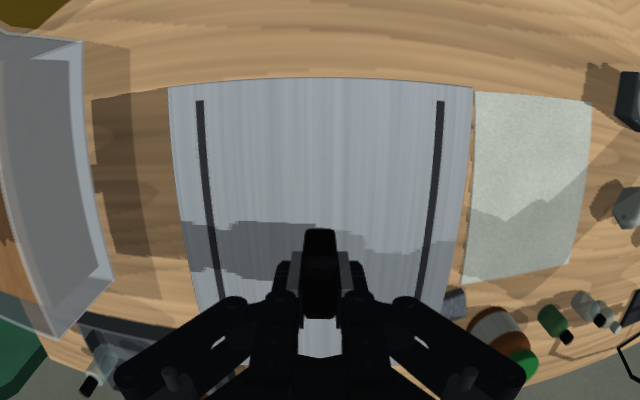

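Call:
{"method": "carry_out", "body": {
  "series": "0 4.2 0.2 -0.01 0; 0 4.1 0.2 -0.01 0; -0.1 4.2 0.3 -0.02 0; -0.1 4.2 0.2 -0.01 0; -0.2 4.2 0.2 -0.01 0; -0.2 4.1 0.2 -0.01 0; 0 0 2.3 0 0; 0 0 2.3 0 0"
}}

```text
clock: 11.98
tcp_pos: [0.5676, -0.032, 0.0946]
orientation: [-0.143, 3.137, 0.0]
contact_force: [-0.9, -0.3, -2.9]
grip_width: 0.0151
```

Call:
{"method": "carry_out", "body": {
  "series": "0 0 2.3 0 0; 0 0 2.3 0 0; 0 0 1.8 0 0; 0 0 0.6 0 0; 0 0 0 0 0; 0 0 0 0 0"
}}

```text
clock: 12.72
tcp_pos: [0.5677, -0.033, 0.0251]
orientation: [-0.14, 3.137, 0.0]
contact_force: [0.6, -0.2, -3.1]
grip_width: 0.0144
```

Run:
```python
from h import *
st();p=snap('scene','s2.png')
cv2.imwrite('pics/s2z.png',p['color'][130:300,80:400].repeat(2,0).repeat(2,1))
```

```text
t 12.72 tcp [ 0.5677 -0.033   0.0251] hd -174.9 F [ 0.6 -0.2 -3.1] w 0.0144 tilt 0.08
```

View pics/s2z.png

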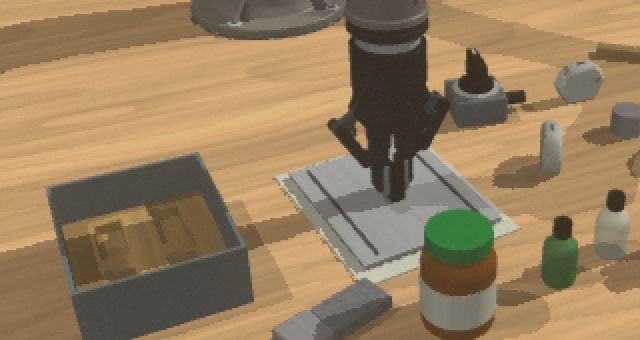

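Call:
{"method": "carry_out", "body": {
  "series": "0 0 0.2 0 0; 0 0 0.15 0 0; 0 0 0 0 0; 0 0 0 0 0"
}}

```text
clock: 13.28
tcp_pos: [0.5675, -0.0329, 0.0224]
orientation: [-0.14, 3.137, 0.001]
contact_force: [-4.7, 0.8, 12.0]
grip_width: 0.0151
```

Call:
{"method": "carry_out", "body": {
  "series": "0 0 0 0 0.15; 0 0 0 0 0.3; 0 0 0 0 0.45; 0 0 0 0 0.5; 0 0 -2 0 0.5; 0 0 -5 0 0.5; 0 0 -6 0 0.5; 0 0 -6 0 0.5"
}}

```text
clock: 14.28
tcp_pos: [0.5667, -0.033, 0.2124]
orientation: [0.14, -3.138, 0.0]
contact_force: [0.5, -0.3, -0.2]
grip_width: 0.0429
```

Run:
```python
from h import *
st();P,R,h,o=pose();p=snap('wrist','w8.png');t=snap('top','t8.png');s=snap('scene','s8.png')
print(o['joints'].round(2))
for d in spotter.mark_of(t,'curing_box')+spotter.mark_of(s,'curing_box'):print(d['uv'],d['confidence'])
for P_,n in((t,'top'),(s,'scene')):
  for q in('curing_box','box_lid'):
    for d in spotter.trace(P_,q)[:1]:
      cv2.imwrite(f'pics/m_{n}_{q}.png',d['pixels'].astype(np.uint8)*255)
      if q=='curing_box':print(q,n,fitrect(P_,d['pixels'],.176,.146,.064,[.572,-.283,.02]))
      else:print(q,n,fitrect(P_,d['pixels'],.188,.158,.007,[.569,-.033,.09]))
cv2.imwrite('pics/t8z.png',cv2.resize(t['color'][150:270,420:520],None,fx=5,fy=5,interpolation=2))
cv2.imwrite('pics/t8y.png',cv2.resize(t['color'][120:290,160:420],None,fx=3,fy=3,interpolation=2))
```

```text
t 14.28 tcp [ 0.5667 -0.033   0.2124] hd -174.9 F [ 0.5 -0.3 -0.2] w 0.0429 tilt 0.03
[-0.26  0.33  0.26  1.86 -0.1   0.96  1.71]
[462.9, 213.8] 0.64
[157.4, 260.2] 0.63
curing_box top (array([ 0.57267309, -0.28397957,  0.01508068]), np.float64(0.03924322500824928))
box_lid top (array([ 0.57207191, -0.02082982,  0.08483896]), np.float64(0.8456273674964905))
curing_box scene (array([ 0.64433326, -0.28301417,  0.01949981]), np.float64(0.2599628269672394))
box_lid scene (array([ 0.58141742, -0.00768693,  0.08804322]), np.float64(0.21065063774585724))
```

View pics/t8z.png

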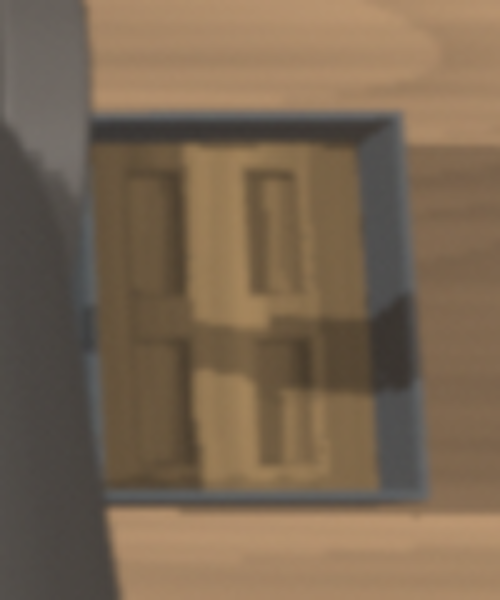

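View pics/t8y.png

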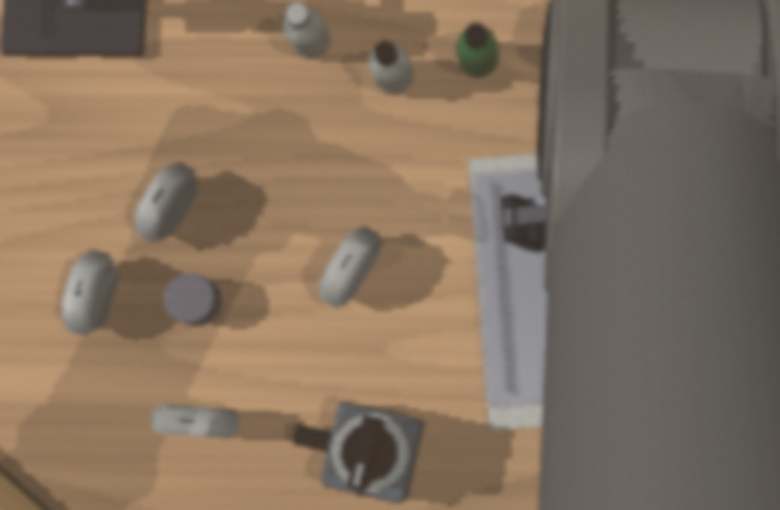

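View pics/w8.png

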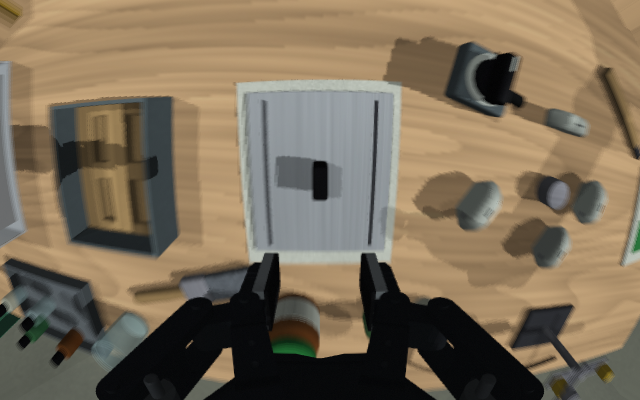

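Run:
```python
from h import *
plan([(.55,.2,.25,154,6,.5)])
```

```text
-0.1 3.9 -0.7 0.09 0.5; 0.3 3.9 -0.7 0.09 0.5; 0.6 3.8 -0.6 0.09 0.5; 1 3.8 -0.7 0.09 0.5; 1.3 3.7 -0.7 0.09 0.5; 1.6 3.5 -0.7 0.09 0.5
end [0.5499 0.2001 0.2502] -205.8 rows 6
```

Call:
{"method": "carry_out", "body": {
  "series": "-0.1 3.9 -0.7 0.09 0.5; 0.3 3.9 -0.7 0.09 0.5; 0.6 3.8 -0.6 0.09 0.5; 1 3.8 -0.7 0.09 0.5; 1.3 3.7 -0.7 0.09 0.5; 1.6 3.5 -0.7 0.09 0.5; 0 0 0 0 0.5; 0 0 0 0 0.5"
}}

```text
clock: 15.72
tcp_pos: [0.5505, 0.1991, 0.2508]
orientation: [-0.701, -3.061, 0.003]
contact_force: [0.5, -1.1, -0.7]
grip_width: 0.0424
```

Run:
```python
from h import *
st();P,R,h,o=pose();p=snap('wrist','w9.png');t=eyes.grab_frame('top');s=eyes.grab_frame('scene')
for d in spotter.mark_of(p,'blank0'):print(d['uv'],round(d['confidence'],2),wback(p,P,R,d['uv'],0))
d=spotter.trace(t,'curing_box')[0];print('box',fitrect(t,d['pixels'],.176,.146,.064,[.572,-.283,.02]))
d=spotter.trace(t,'box_lid')[0];print('lid',fitrect(t,d['pixels'],.188,.158,.007,[.569,-.033,.09]))
cv2.imwrite('pics/t9z.png',cv2.resize(t['color'][140:270,310:520],None,fx=3.8,fy=3.8,interpolation=2))
```

```text
t 15.72 tcp [0.5505 0.1991 0.2508] hd 154.2 F [ 0.5 -1.1 -0.7] w 0.0424 tilt 0.13
[298.2, 199.0] 0.87 [0.5767123 0.1553206 0.       ]
[417.7, 184.3] 0.84 [0.62706546 0.30718859 0.        ]
[343.9, 71.0] 0.79 [0.45446233 0.27844524 0.        ]
[438.9, 117.8] 0.69 [0.55633754 0.36705271 0.        ]
[296.6, 318.1] 0.55 [0.75269364 0.0604228  0.        ]
box (array([ 0.57201209, -0.28019948,  0.01453534]), np.float64(0.10069410502910614))
lid (array([ 0.5803419 , -0.00392541,  0.08137883]), np.float64(0.02913654036819935))
```

View pics/w9.png

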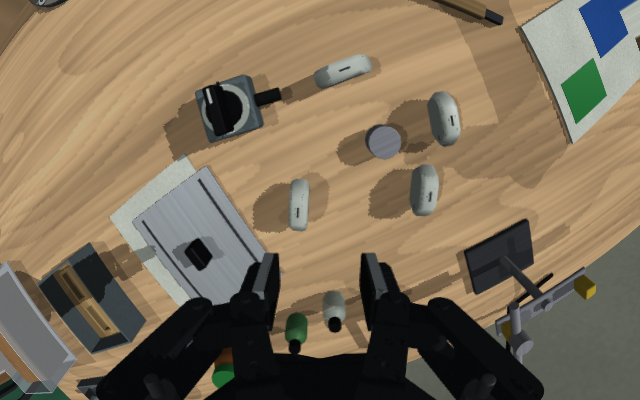

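View pics/t9z.png

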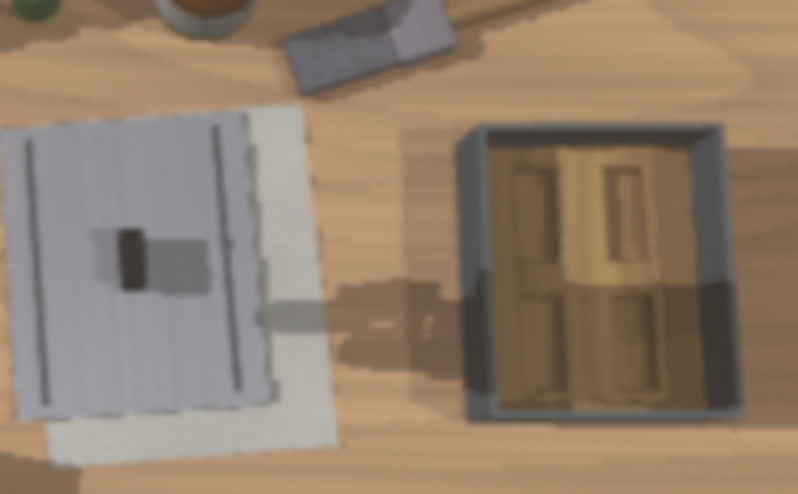

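```bash
cat >> h.py <<'E'
def boxpts(b):
    c,s=np.cos(b[2]),np.sin(b[2]);f=lambda x,y,z:np.array([b[0]+c*x-s*y,b[1]+s*x+c*y,z])
    L=[[f(a*.088,d*.073,.064) for a,d in((1,1),(1,-1),(-1,-1),(-1,1))],[f(a*.084,d*.069,.064) for a,d in((1,1),(1,-1),(-1,-1),(-1,1))]]
    for X in(-.04,.04):
        for Y in(-.028,.028):L.append([f(X+a*.029,Y+d*.01225,.02) for a,d in((1,1),(1,-1),(-1,-1),(-1,1))])
    return L
def overlay(p,b,pr,fn,crop,S):
    x0,x1,y0,y1=crop;im=cv2.resize(p['color'][y0:y1,x0:x1],None,fx=S,fy=S,interpolation=2)
    for poly in boxpts(b):
        q=np.array([pr(X) for X in poly]);q=((q-[x0,y0]+.5)*S-.5);cv2.polylines(im,[np.round(q*16).astype(np.int32)],True,(0,0,255),1,cv2.LINE_AA,4)
    cv2.imwrite('pics/'+fn,im)
E
python3 - <<'E'
from h import *
t=eyes.grab_frame('top');s=eyes.grab_frame('scene')
b=(.5727,-.2835,.02)
overlay(t,b,lambda X:proj(t,X),'ov1.png',(420,520,160,260),6)
overlay(s,b,lambda X:proj(s,X),'ov2.png',(90,220,200,310),5)
P,R,h,o=pose();p=eyes.grab_frame('wrist')
cv2.imwrite('pics/w9z.png',cv2.resize(p['color'][40:240,270:480],None,fx=3.5,fy=3,interpolation=2))
E
```

```text
(no output)
```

View pics/ov1.png

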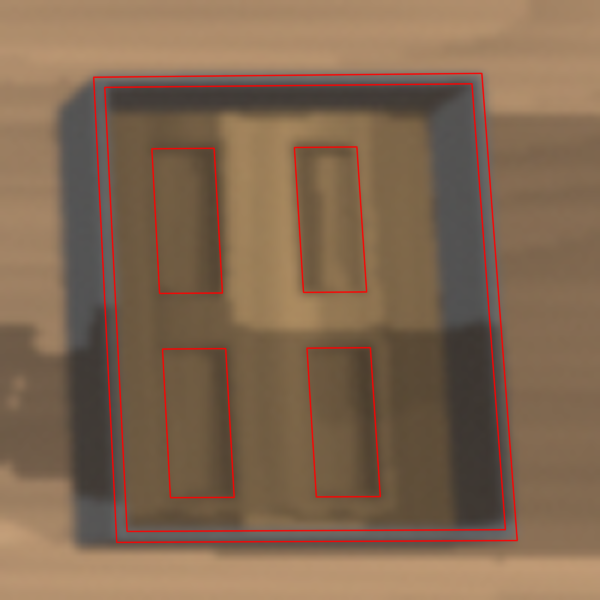

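View pics/ov2.png

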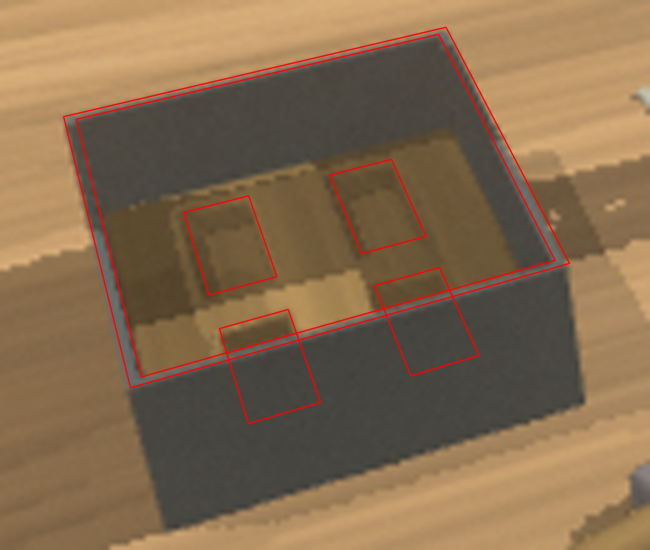

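View pics/w9z.png

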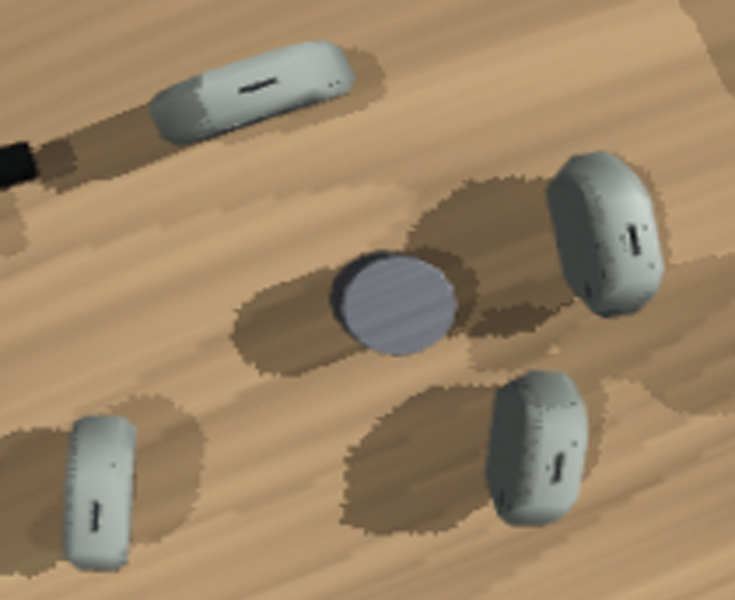

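```bash
cat >> h.py <<'E'
def fitblank(views,x0,S=4):
    """views: list of (projfunc, mask)"""
    prof=[(-.02,0),(.02,0),(.03,.01),(.034,.026),(.03,.04),(.02,.05),(-.02,.05),(-.03,.04),(-.034,.026),(-.03,.01)]
    M=[]
    for pr,mk in views:
        ys,xs=np.where(mk);a=[max(xs.min()-8,0),max(ys.min()-8,0),xs.max()+8,ys.max()+8]
        M.append((pr,a,cv2.resize(mk[a[1]:a[3],a[0]:a[2]].astype(np.float32),None,fx=S,fy=S,interpolation=1)))
    def cost(v):
        c,s=np.cos(v[2]),np.sin(v[2]);J=0
        for pr,a,m in M:
            q=np.array([pr([v[0]+c*x-s*y,v[1]+s*x+c*y,z]) for x,z in prof for y in(-.011,.011)])
            q=(q-a[:2]+.5)*S-.5;hl=cv2.convexHull(q.astype(np.float32));im=np.zeros(m.shape,np.float32)
            cv2.fillPoly(im,[np.round(hl*16).astype(np.int32)],1,shift=4);J+=np.abs(im-m).sum()/m.sum()
        return J/len(M)
    x=np.array(x0,float)
    for k in(1,.5,.3):
        res=minimize(cost,x,method='Nelder-Mead',options=dict(initial_simplex=x+k*np.array([[0,0,0],[.01,0,0],[0,.01,0],[0,0,.15]])));x=res.x
    return x,res.fun
def nearmask(P,q,uv):
    best=None
    for d in spotter.trace(P,q):
        e=np.hypot(*(np.array(d['uv'])-uv))
        if best is None or e<best[0]:best=(e,d)
    return best
E
python3 - <<'E'
from h import *
P,R,h,o=pose();p=eyes.grab_frame('wrist');t=eyes.grab_frame('top');s=eyes.grab_frame('scene')
T={k:spotter.trace(v,'blank0') for k,v in(('w',p),('t',t),('s',s))}
pr={'w':lambda X:wproj(p,P,R,X),'t':lambda X:proj(t,X),'s':lambda X:proj(s,X)}
for n,x0 in(('A',[.628,.31,-.47]),('B',[.555,.362,-.31]),('C',[.573,.155,-.45]),('D',[.455,.28,1.5])):
  for ks in('w','t','s','wt','wts'):
    V=[]
    for k in ks:
      uv=pr[k]([*x0[:2],.025]);c=[(np.hypot(*(np.array(d['uv'])-uv)),i) for i,d in enumerate(T[k])];e,i=min(c)
      if e<14:V.append((pr[k],T[k][i]['pixels']))
    if V:
      x,f=fitblank(V,x0);print(n,ks,len(V),x[:2].round(4),np.rad2deg(x[2]).round(1),round(f,3))
E
```

```text
A w 1 [0.6271 0.3067] -21.1 0.141
A s 1 [0.6266 0.3055] -33.6 0.241
A wt 1 [0.6271 0.3067] -21.1 0.141
A wts 2 [0.6266 0.3059] -32.7 0.227
B w 1 [0.5529 0.3631] -4.6 0.197
B s 1 [0.5538 0.3631] -23.6 0.494
B wt 1 [0.5529 0.3631] -4.6 0.197
B wts 2 [0.5544 0.3631] -20.9 0.378
C w 1 [0.5772 0.1583] -29.5 0.101
C t 1 [0.5774 0.1572] -28.8 0.112
C s 1 [0.5791 0.1556] -30.4 0.115
C wt 2 [0.5774 0.158 ] -29.4 0.111
C wts 3 [0.5775 0.1574] -30.0 0.121
D w 1 [0.4552 0.2743] 86.8 0.085
D t 1 [0.4517 0.2744] 90.5 0.616
D s 1 [0.4548 0.2742] 102.1 0.122
D wt 2 [0.4546 0.2745] 85.2 0.365
D wts 3 [0.4543 0.2742] 86.0 0.31
```

Run:
```python
from h import *
plan([(.5775,.1578,.12,150.2,3,.55),(.5775,.1578,.027,150.2,3,.55)])
```

```text
-1.4 -0.9 4.4 0.02 0.55; -1.4 -0.8 4.4 0.03 0.55; -1.5 -0.8 4.4 0.02 0.55; 0 0 3.1 -0 0.55; 0 0 3.1 -0 0.55; 0 0 3.1 -0 0.55
end [0.5777 0.1582 0.0268] 150.2 rows 6
```

Call:
{"method": "carry_out", "body": {
  "series": "-1.4 -0.9 4.4 0.02 0.55; -1.4 -0.8 4.4 0.03 0.55; -1.5 -0.8 4.4 0.02 0.55; 0 0 0 0 0.55; 0 0 0 0 0.55"
}}

```text
clock: 17.1
tcp_pos: [0.5783, 0.1591, 0.1211]
orientation: [0.807, 3.035, 0.002]
contact_force: [0.9, 0.3, 0.6]
grip_width: 0.0469
```

```bash
cat > mb.py <<'E'
from h import *
import sys
def run(x0,fn):
    st();P,R,h,o=pose();p=snap('wrist',fn)
    pr=lambda X:wproj(p,P,R,X);uv=pr([*x0[:2],.03]);m=nearmask(p,'blank0',uv)
    x,f=fitblank([(pr,m[1]['pixels'])],x0);print('blank',x[:2].round(4),np.rad2deg(x[2]).round(1),round(f,3),'uv',m[1]['uv'],m[0].round(1))
    t=R.T@(np.array([*x[:2],0])-P);print('in tool xy cm',(t[:2]*100).round(2))
E
python3 -c "
from mb import *
run([.5775,.1578,-.52],'w10.png')"
```

```text
t 17.1 tcp [0.5783 0.1591 0.1211] hd 150.2 F [0.9 0.3 0.6] w 0.0469 tilt 0.09
blank [0.5778 0.1577] -29.2 0.124 uv [314.8, 206.5] 5.1
in tool xy cm [-0.02 -0.16]
```

View pics/w10.png

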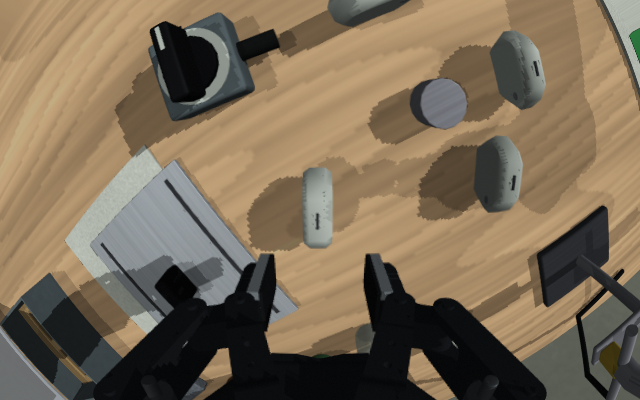

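Call:
{"method": "carry_out", "body": {
  "series": "0 -0.15 3.2 -0.01 0.55; 0 0 3.2 0 0.55; 0 0 3.0 0 0.55; 0 0 0 0 0.55; 0 0 0 0 0; 0 0 0 0 0; 0 0 0 0 0; 0 0 0 0 0",
  "grip_force": 40
}}

```text
clock: 18.2
tcp_pos: [0.5784, 0.1575, 0.0279]
orientation: [0.793, 3.037, 0.004]
contact_force: [-0.7, -0.7, 7.3]
grip_width: 0.0212
```

Run:
```python
from h import *
st();p=snap('wrist','w11.png')
```

```text
t 18.2 tcp [0.5784 0.1575 0.0279] hd 150.7 F [-0.7 -0.7  7.3] w 0.0212 tilt 0.21
```

View pics/w11.png

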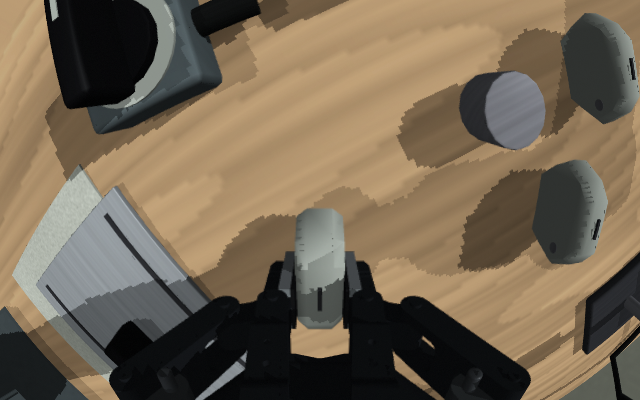

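Run:
```python
from h import *
plan([(.5784,.1575,.16,150.7,3,0),(.6115,-.2548,.16,181,9,0)])
```

```text
0 0 -4.4 0 0; 0 0 -4.4 0 0; 0 0 -4.4 0 0; -2.6 -3.8 0 -0.06 0; -2.3 -4 0 -0.06 0; -2.1 -4.1 0 -0.06 0; -1.8 -4.2 0 -0.05 0; -1.6 -4.3 0 -0.06 0
-1.4 -4.4 0 -0.06 0; -1.1 -4.4 0 -0.06 0; -0.8 -4.6 0 -0.06 0; -0.6 -4.5 0 -0.06 0
end [ 0.6118 -0.2545  0.16  ] 181.1 rows 12
```

Call:
{"method": "carry_out", "body": {
  "series": "0 0 -4.4 0 0; 0 0 -4.4 0 0; 0 0 -4.4 0 0; -2.6 -3.8 0 -0.06 0; -2.3 -4 0 -0.06 0; -2.1 -4.1 0 -0.06 0; -1.8 -4.2 0 -0.05 0; -1.6 -4.3 0 -0.06 0"
}}

```text
clock: 19.25
tcp_pos: [0.5951, -0.0737, 0.1588]
orientation: [0.343, 3.121, 0.001]
contact_force: [0.5, -0.0, -0.6]
grip_width: 0.0213
```

Call:
{"method": "carry_out", "body": {
  "series": "-1.4 -4.4 0 -0.06 0; -1.1 -4.4 0 -0.06 0; -0.8 -4.6 0 -0.06 0; -0.6 -4.5 0 -0.06 0; 0 0 0 0 0; 0 0 0 0 0"
}}

```text
clock: 20.0
tcp_pos: [0.6103, -0.2548, 0.1582]
orientation: [-0.029, 3.141, 0.001]
contact_force: [-0.7, -0.3, -0.8]
grip_width: 0.0215
```

Run:
```python
from h import *
st();P,R,h,o=pose();p=snap('wrist','w12.png')
overlay(p,(.572,-.2835,.017),lambda X:wproj(p,P,R,X),'w12o.png',(200,440,80,330),3)
```

```text
t 20.0 tcp [ 0.6103 -0.2548  0.1582] hd -178.9 F [-0.7 -0.3 -0.8] w 0.0215 tilt 0.04
```

View pics/w12o.png

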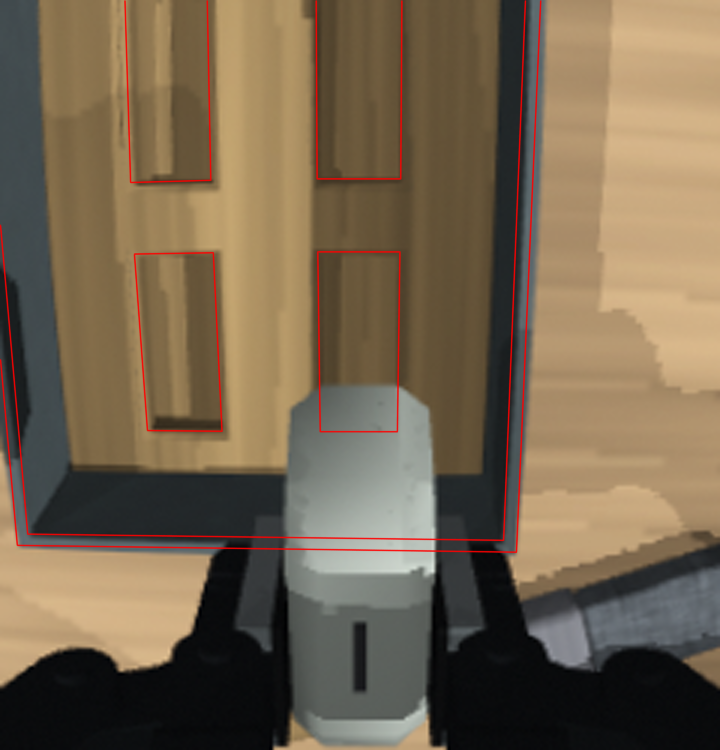

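Call:
{"method": "carry_out", "body": {
  "series": "-0.1 0.05 3.3 0 0; 0 0 3.3 0 0; 0 0 3.2 0 0; 0 0 0 0 0; 0 0 0 0 0"
}}

```text
clock: 20.68
tcp_pos: [0.6123, -0.2541, 0.0611]
orientation: [-0.032, 3.14, -0.0]
contact_force: [0.5, -0.5, 0.0]
grip_width: 0.0217
```

Run:
```python
from h import *
st();P,R,h,o=pose();p=snap('wrist','w13.png')
overlay(p,(.572,-.2835,.017),lambda X:wproj(p,P,R,X),'w13o.png',(200,440,120,330),3)
```

```text
t 20.68 tcp [ 0.6123 -0.2541  0.0611] hd -178.8 F [ 0.5 -0.5  0. ] w 0.0217 tilt 0.09
```

View pics/w13o.png

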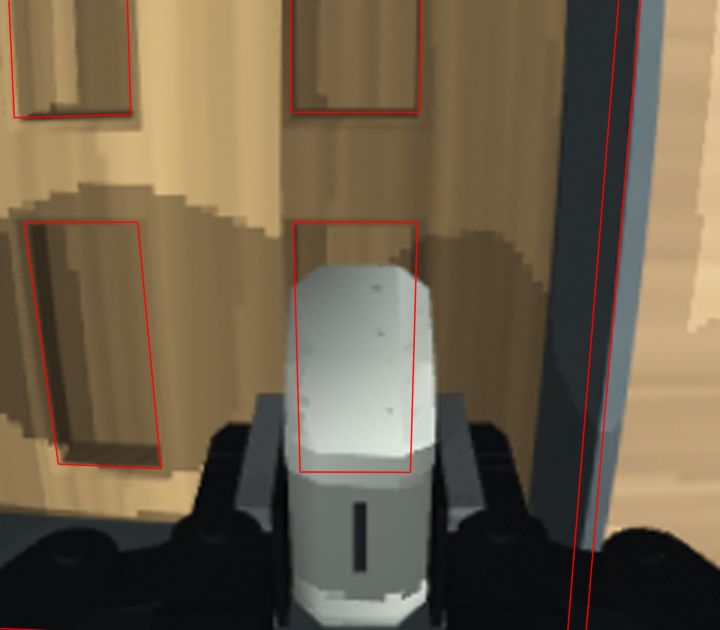

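Call:
{"method": "carry_out", "body": {
  "series": "0 0 1.0 0 0; 0 0 0.5 0 0; 0 0 0 0 0"
}}

```text
clock: 21.1
tcp_pos: [0.6108, -0.2546, 0.0443]
orientation: [0.03, -3.14, -0.001]
contact_force: [-0.1, 0.2, -0.2]
grip_width: 0.0212
```

Call:
{"method": "carry_out", "body": {
  "series": "0 0 0.5 0 0; 0 0 0.3 0 0; 0 0 0 0 0"
}}

```text
clock: 21.48
tcp_pos: [0.6119, -0.2547, 0.0368]
orientation: [-0.03, 3.14, -0.0]
contact_force: [2.5, -0.3, -0.2]
grip_width: 0.0219
```

Call:
{"method": "carry_out", "body": {
  "series": "0 0 0.1 0 0; 0 0 0.1 0 0; 0 0 0 0 0"
}}

```text
clock: 21.85
tcp_pos: [0.6121, -0.2548, 0.036]
orientation: [-0.03, 3.14, -0.0]
contact_force: [0.8, 1.3, 6.5]
grip_width: 0.0213
```

Call:
{"method": "carry_out", "body": {
  "series": "0 0 0 0 0.3; 0 0 0 0 0.38; 0 0 0 0 0.38; 0 0 -3 0 0.38; 0 0 -5 0 0.4; 0 0 -6 0 0.5; 0 0 0 0 0.5"
}}

```text
clock: 22.72
tcp_pos: [0.6142, -0.2563, 0.1804]
orientation: [-0.029, 3.132, -0.005]
contact_force: [0.1, -0.5, -0.2]
grip_width: 0.043
```

Run:
```python
from h import *
st();P,R,h,o=pose();p=snap('wrist','w14.png')
plan([(.54,-.05,.2,175,4,.5),(.60,.26,.23,154,8,.5)])
```

```text
t 22.73 tcp [ 0.6142 -0.2563  0.1804] hd -178.9 F [ 0.1 -0.5 -0.2] w 0.043 tilt 0.56
1.7 5.2 -0.6 0.03 0.5; 1.9 5.1 -0.5 0.02 0.5; 2 5.1 -0.6 0.03 0.5; 2.1 5 -0.6 0.03 0.5; -0.4 3.9 -0.4 0.05 0.5; -0.2 4 -0.3 0.04 0.5; 0 3.9 -0.4 0.05 0.5; 0.1 3.9 -0.4 0.04 0.5
0.3 4 -0.4 0.05 0.5; 0.5 3.9 -0.3 0.04 0.5; 0.7 3.9 -0.4 0.05 0.5; 0.8 3.8 -0.4 0.04 0.5
end [0.6003 0.2596 0.2303] -205.8 rows 12
```

View pics/w14.png

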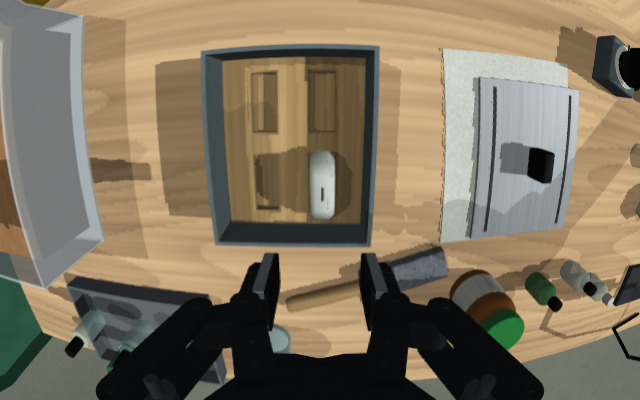

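Run:
```python
from h import *
plan([(.6,.03,.2,170,6,.55),(.625,.3,.17,153,6,.55)])
```

```text
0.1 4.8 -0.4 0.03 0.55; 0.3 4.7 -0.4 0.03 0.55; 0.4 4.8 -0.3 0.04 0.55; 0.6 4.7 -0.4 0.03 0.55; 0.7 4.7 -0.4 0.03 0.55; 0.9 4.7 -0.4 0.03 0.55; 0.4 4.5 0.5 0.05 0.55; 0.5 4.5 0.5 0.05 0.55
0.8 4.4 0.5 0.05 0.55; 1 4.4 0.5 0.05 0.55; 1.3 4.4 0.5 0.05 0.55; 1.4 4.2 0.5 0.05 0.55
end [0.6252 0.2996 0.1703] -207.0 rows 12
```

Call:
{"method": "carry_out", "body": {
  "series": "0.1 4.8 -0.4 0.03 0.55; 0.3 4.7 -0.4 0.03 0.55; 0.4 4.8 -0.3 0.04 0.55; 0.6 4.7 -0.4 0.03 0.55; 0.7 4.7 -0.4 0.03 0.55; 0.9 4.7 -0.4 0.03 0.55; 0.4 4.5 0.5 0.05 0.55; 0.5 4.5 0.5 0.05 0.55"
}}

```text
clock: 23.78
tcp_pos: [0.606, 0.1224, 0.1859]
orientation: [-0.426, -3.11, 0.002]
contact_force: [0.0, -0.5, 0.2]
grip_width: 0.0468
```

Call:
{"method": "carry_out", "body": {
  "series": "0.8 4.4 0.5 0.05 0.55; 1 4.4 0.5 0.05 0.55; 1.3 4.4 0.5 0.05 0.55; 1.4 4.2 0.5 0.05 0.55; 0 0 0 0 0.55; 0 0 0 0 0.55"
}}

```text
clock: 24.52
tcp_pos: [0.6231, 0.2991, 0.1661]
orientation: [-0.732, -3.053, 0.004]
contact_force: [1.0, -0.8, 0.4]
grip_width: 0.0468
```

```bash
python3 -c "
from mb import *
run([.627,.306,-.47],'w15.png')"
```

```text
t 24.52 tcp [0.6231 0.2991 0.1661] hd 153.0 F [ 1.  -0.8  0.4] w 0.0468 tilt 0.19
blank [0.6269 0.3075] -28.5 0.133 uv [329.9, 188.9] 5.8
in tool xy cm [0.03 0.97]
```

View pics/w15.png

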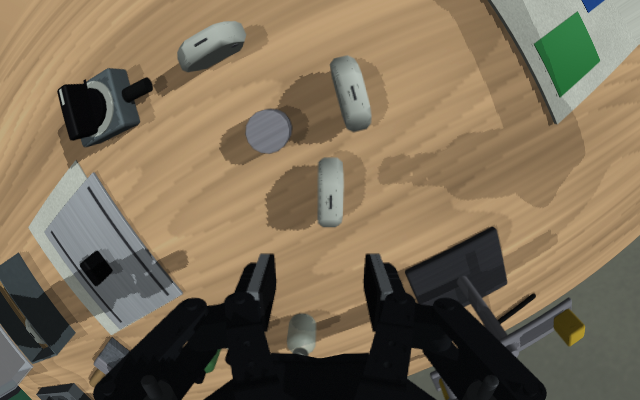

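Call:
{"method": "carry_out", "body": {
  "series": "0 0.5 3.5 0.01 0.55; 0 0.45 3.5 0.01 0.55; 0 0 3.5 0 0.55; 0 0 3.4 0 0.55; 0 0 0 0 0.55; 0 0 0 0 0.55"
}}

```text
clock: 25.38
tcp_pos: [0.6294, 0.3081, 0.0303]
orientation: [0.765, 3.045, 0.001]
contact_force: [0.4, -0.2, 0.4]
grip_width: 0.047
```

```bash
python3 -c "
from mb import *
run([.627,.307,-.49],'w16.png')"
```

```text
t 25.38 tcp [0.6294 0.3081 0.0303] hd 151.8 F [ 0.4 -0.2  0.4] w 0.047 tilt 0.1
blank [0.6287 0.307 ] -27.2 0.123 uv [313.9, 262.1] 9.5
in tool xy cm [ 0.02 -0.13]
```

View pics/w16.png

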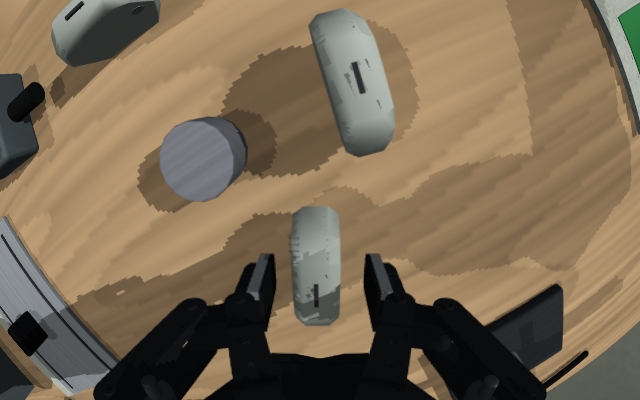

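Good; close and carry to slot 2.

Call:
{"method": "carry_out", "body": {
  "series": "0 -0.1 0.2 0 0.55; 0 0 0 0 0; 0 0 0 0 0; 0 0 0 0 0; 0 0 0 0 0; 0 0 -4.4 0 0; 0 0 -4.4 0 0; 0 0 -4.4 0 0"
}}

```text
clock: 26.48
tcp_pos: [0.6274, 0.3077, 0.1595]
orientation: [-0.763, -3.047, 0.001]
contact_force: [1.4, -0.7, -0.2]
grip_width: 0.022
```

Run:
```python
from h import *
st();snap('wrist','w17.png')
plan([(.60,.0,.165,168,7,0),(.6125,-.3103,.16,181,7,0)])
```

```text
t 26.48 tcp [0.6274 0.3077 0.1595] hd 151.9 F [ 1.4 -0.7 -0.2] w 0.022 tilt 0.05
-1.7 -4.1 0 -0.04 0; -1.5 -4.2 0 -0.04 0; -1.4 -4.2 0.1 -0.04 0; -1.2 -4.3 0 -0.04 0; -1 -4.3 0 -0.04 0; -0.9 -4.3 0 -0.04 0; -0.6 -4.4 0.1 -0.04 0; -1.1 -4.3 0.1 -0.03 0
-1 -4.3 0 -0.04 0; -0.8 -4.4 0.1 -0.03 0; -0.7 -4.4 0.1 -0.03 0; -0.5 -4.4 0 -0.03 0; -0.4 -4.4 0.1 -0.04 0; -0.2 -4.4 0.1 -0.03 0
end [ 0.6121 -0.3098  0.1595] 181.1 rows 14
```

View pics/w17.png

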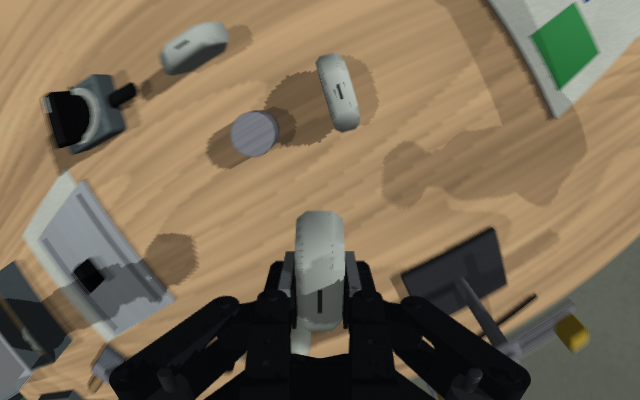

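Call:
{"method": "carry_out", "body": {
  "series": "-1.7 -4.1 0 -0.04 0; -1.5 -4.2 0 -0.04 0; -1.4 -4.2 0 -0.04 0; -1.2 -4.3 0 -0.04 0; -1 -4.3 0 -0.04 0; -0.9 -4.3 0 -0.04 0; -0.6 -4.4 0 -0.04 0; -1.1 -4.3 0 -0.03 0"
}}

```text
clock: 27.52
tcp_pos: [0.598, -0.0466, 0.1583]
orientation: [-0.281, -3.128, -0.0]
contact_force: [0.8, 0.7, -0.3]
grip_width: 0.0214
```

Call:
{"method": "carry_out", "body": {
  "series": "-1 -4.3 0 -0.04 0; -0.8 -4.4 0 -0.03 0; -0.7 -4.4 0 -0.03 0; -0.5 -4.4 0 -0.03 0; -0.4 -4.4 0 -0.04 0; -0.2 -4.4 0 -0.03 0; 0 0 0 0 0; 0 0 0 0 0"
}}

```text
clock: 28.52
tcp_pos: [0.6092, -0.3102, 0.158]
orientation: [0.03, -3.141, -0.002]
contact_force: [-0.3, 0.8, -1.2]
grip_width: 0.0213
```

Run:
```python
from h import *
st();P,R,h,o=pose();p=snap('wrist','w18.png')
overlay(p,(.572,-.2835,.017),lambda X:wproj(p,P,R,X),'w18o.png',(220,460,80,330),3)
plan([(.6118,-.3103,.06,181,3,0)])
```

```text
t 28.52 tcp [ 0.6092 -0.3102  0.158 ] hd -178.9 F [-0.3  0.8 -1.2] w 0.0213 tilt 0.08
-0.1 0 3.3 0 0; 0 -0.1 3.2 0 0; -0.1 0 3.3 0 0
end [ 0.6116 -0.3103  0.0601] -178.8 rows 3
```

View pics/w18o.png

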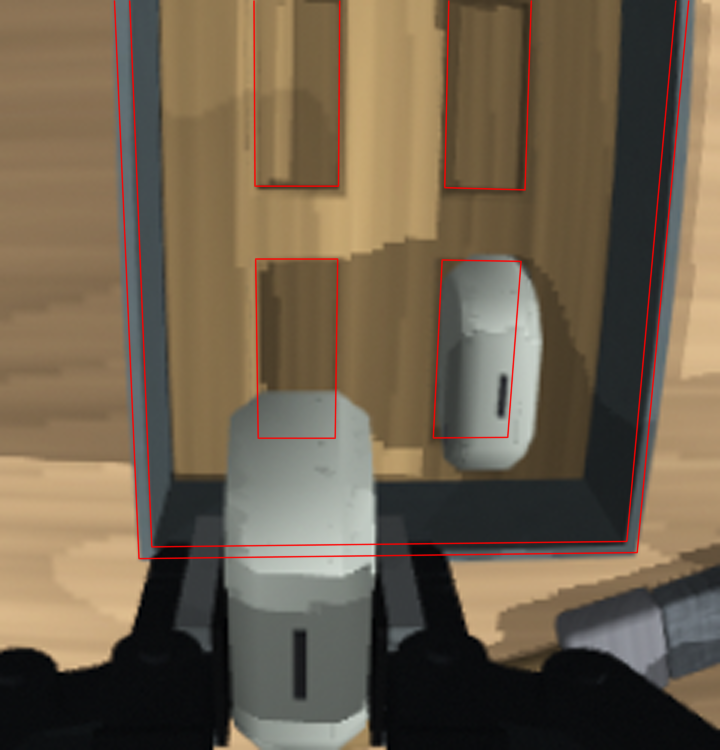

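Call:
{"method": "carry_out", "body": {
  "series": "-0.1 0 3.3 0 0; -0.1 0 3.2 0 0; -0.1 0 3.3 0 0; 0 0 0 0 0; 0 0 1 0 0; 0 0 0.5 0 0; 0 0 0 0 0"
}}

```text
clock: 29.45
tcp_pos: [0.6125, -0.311, 0.0462]
orientation: [-0.03, 3.141, -0.0]
contact_force: [0.4, 0.8, -0.3]
grip_width: 0.0215
```

```bash
python3 -c "
from h import *
st()"
```

```text
t 29.45 tcp [ 0.6125 -0.311   0.0462] hd -178.9 F [ 0.4  0.8 -0.3] w 0.0215 tilt 0.03
```

Call:
{"method": "carry_out", "body": {
  "series": "0 0 0.5 0 0; 0 0 0.4 0 0; 0 0 0.1 0 0; 0 0 0.1 0 0; 0 0 0 0 0"
}}

```text
clock: 30.08
tcp_pos: [0.6124, -0.311, 0.0353]
orientation: [-0.03, 3.141, 0.0]
contact_force: [-0.5, 0.4, 4.1]
grip_width: 0.0211
```

Call:
{"method": "carry_out", "body": {
  "series": "0 0 0 0 0.3; 0 0 0 0 0.38; 0 0 0 0 0.38; 0 0 -3 0 0.38; 0 0 -5 0 0.4; 0 0 -6 0 0.5; 0 0 0 0 0.5"
}}

```text
clock: 30.95
tcp_pos: [0.6154, -0.3129, 0.1809]
orientation: [-0.029, 3.132, -0.007]
contact_force: [-0.3, 0.1, 0.0]
grip_width: 0.043
```

Run:
```python
from h import *
st();P,R,h,o=pose();p=snap('wrist','w19.png')
plan([(.58,.02,.2,170,7,.5),(.55,.35,.18,160,7,.5)])
```

```text
t 30.95 tcp [ 0.6154 -0.3129  0.1809] hd -178.9 F [-0.3  0.1  0. ] w 0.043 tilt 0.61
0.4 4.7 -0.3 0.03 0.5; 0.5 4.8 -0.3 0.03 0.5; 0.7 4.7 -0.4 0.02 0.5; 0.8 4.7 -0.3 0.03 0.5; 0.9 4.7 -0.3 0.03 0.5; 1 4.6 -0.3 0.03 0.5; 1.2 4.6 -0.3 0.02 0.5; 1.2 4.6 0.3 0.03 0.5
1.4 4.5 0.3 0.02 0.5; 1.5 4.5 0.2 0.03 0.5; 1.5 4.5 0.3 0.02 0.5; 1.7 4.4 0.3 0.03 0.5; 1.8 4.4 0.3 0.02 0.5; 1.9 4.3 0.3 0.03 0.5
end [0.5502 0.3494 0.1797] -200.1 rows 14
```

View pics/w19.png

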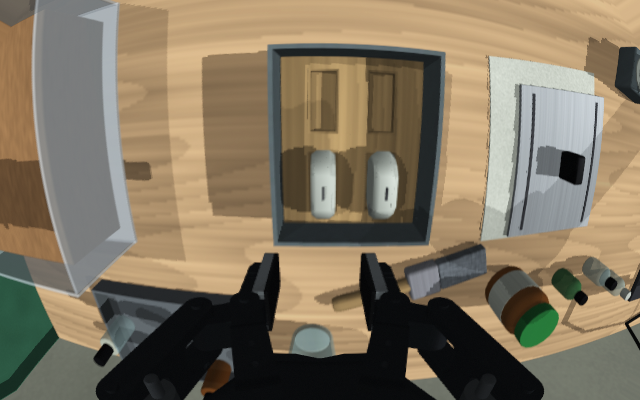

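Both upright in slots. Next B.

Call:
{"method": "carry_out", "body": {
  "series": "0.4 4.7 -0.3 0.03 0.5; 0.5 4.8 -0.3 0.03 0.5; 0.7 4.7 -0.4 0.02 0.5; 0.8 4.7 -0.3 0.03 0.5; 0.9 4.7 -0.3 0.03 0.5; 1 4.6 -0.3 0.03 0.5; 1.2 4.6 -0.3 0.02 0.5; 1.2 4.6 0.3 0.03 0.5"
}}

```text
clock: 32.0
tcp_pos: [0.5739, 0.0692, 0.1928]
orientation: [-0.316, -3.124, 0.001]
contact_force: [0.9, -0.1, 0.3]
grip_width: 0.0429
```

Call:
{"method": "carry_out", "body": {
  "series": "1.4 4.5 0.3 0.02 0.5; 1.5 4.5 0.2 0.03 0.5; 1.5 4.5 0.3 0.02 0.5; 1.7 4.4 0.3 0.03 0.5; 1.8 4.4 0.3 0.02 0.5; 1.9 4.3 0.3 0.03 0.5; 0 0 0 0 0.5; 0 0 0 0 0.5"
}}

```text
clock: 33.0
tcp_pos: [0.5481, 0.3493, 0.1753]
orientation: [-0.548, -3.092, 0.004]
contact_force: [-0.3, -0.5, -0.7]
grip_width: 0.0425
```

```bash
python3 -c "
from mb import *
run([.554,.363,-.3],'w20.png')"
```

```text
t 33.0 tcp [0.5481 0.3493 0.1753] hd 159.9 F [-0.3 -0.5 -0.7] w 0.0425 tilt 0.15
blank [0.5536 0.3644] -11.5 0.113 uv [342.1, 191.0] 6.9
in tool xy cm [-0.01  1.65]
```

View pics/w20.png

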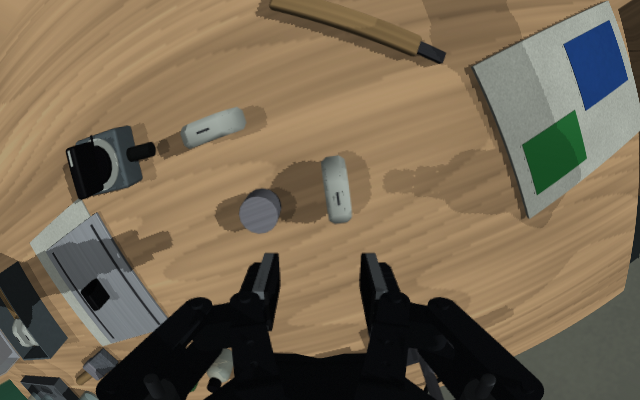

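Call:
{"method": "carry_out", "body": {
  "series": "0 0.8 2 -0.08 0.5; 0.1 0.8 2 -0.07 0.5; 0 0.1 3 0 0.5; 0 0 0 0 0.5; 0 0 0 0 0.5"
}}

```text
clock: 33.72
tcp_pos: [0.5537, 0.366, 0.1078]
orientation: [0.317, 3.125, 0.001]
contact_force: [0.8, -0.4, 0.2]
grip_width: 0.0428
```

```bash
python3 -c "
from mb import *
run([.554,.3645,-.2],'w21.png')"
```

```text
t 33.73 tcp [0.5537 0.366  0.1078] hd 168.4 F [ 0.8 -0.4  0.2] w 0.0428 tilt 0.06
blank [0.5544 0.3645] -11.1 0.115 uv [321.8, 217.1] 4.8
in tool xy cm [-0.09 -0.14]
```

View pics/w21.png

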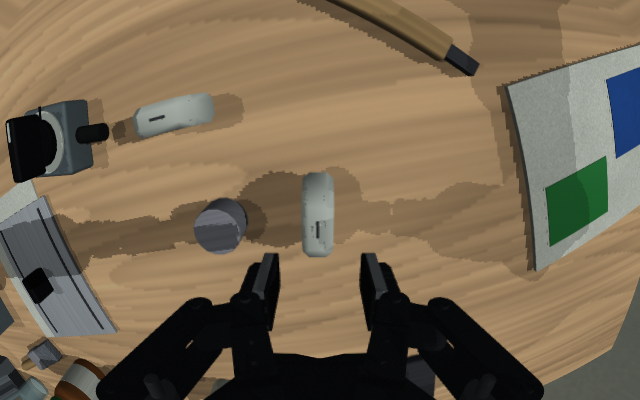

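Call:
{"method": "carry_out", "body": {
  "series": "0 -0.1 4 -0.01 0.5; 0 0 4 0 0.5; 0 0 0 0 0.5; 0 0 0 0 0.5; 0 0 0 0 0; 0 0 0 0 0; 0 0 0 0 0; 0 0 0 0 0"
}}

```text
clock: 34.83
tcp_pos: [0.5539, 0.3666, 0.029]
orientation: [0.299, 3.125, 0.004]
contact_force: [-1.5, -0.1, 7.7]
grip_width: 0.0213
```

Call:
{"method": "carry_out", "body": {
  "series": "0 0 -4.4 0 0; 0 0 -4.4 0 0; 0 0 -4.4 0 0"
}}

```text
clock: 35.2
tcp_pos: [0.5526, 0.3658, 0.161]
orientation: [0.299, 3.127, 0.001]
contact_force: [0.0, -0.1, -0.6]
grip_width: 0.0212
```

Run:
```python
from h import *
st();snap('wrist','w22.png')
plan([(.56,.02,.16,176,8,0),(.5325,-.256,.16,181,6,0)])
```

```text
t 35.2 tcp [0.5526 0.3658 0.161 ] hd 169.1 F [ 0.  -0.1 -0.6] w 0.0212 tilt 0.05
-0.9 -4.3 0.1 -0.02 0; -0.8 -4.2 0.1 -0.01 0; -0.7 -4.3 0.1 -0.02 0; -0.7 -4.3 0.1 -0.01 0; -0.6 -4.3 0.1 -0.02 0; -0.6 -4.3 0.1 -0.01 0; -0.5 -4.3 0.1 -0.02 0; -0.4 -4.4 0.1 -0.01 0
0.1 -4.6 0 -0.01 0; 0.2 -4.6 0 -0.02 0; 0.3 -4.6 0 -0.01 0; 0.3 -4.6 0 -0.02 0; 0.4 -4.6 0 -0.01 0; 0.5 -4.6 0 -0.02 0
end [ 0.5324 -0.2557  0.1597] 181.1 rows 14
```

View pics/w22.png

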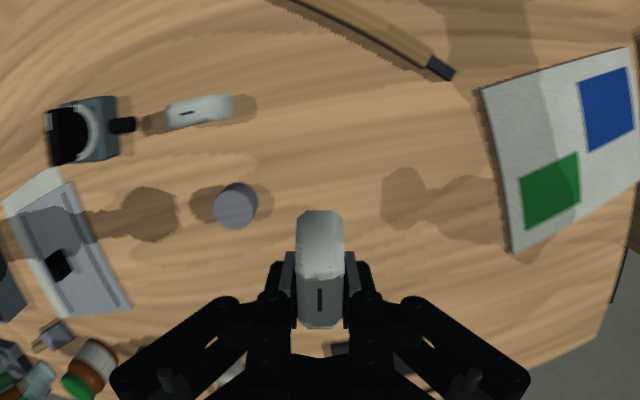

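Call:
{"method": "carry_out", "body": {
  "series": "-0.9 -4.3 0 -0.02 0; -0.8 -4.2 0 -0.01 0; -0.7 -4.3 0 -0.02 0; -0.7 -4.3 0 -0.01 0; -0.6 -4.3 0 -0.02 0; -0.6 -4.3 0 -0.01 0; -0.5 -4.3 0 -0.02 0; -0.4 -4.4 0 -0.01 0"
}}

```text
clock: 36.25
tcp_pos: [0.5577, 0.0164, 0.1595]
orientation: [0.11, 3.138, 0.001]
contact_force: [0.3, -1.2, 0.3]
grip_width: 0.0216
```

Call:
{"method": "carry_out", "body": {
  "series": "0.1 -4.6 0 -0.01 0; 0.2 -4.6 0 -0.02 0; 0.3 -4.6 0 -0.01 0; 0.3 -4.6 0 -0.02 0; 0.4 -4.6 0 -0.01 0; 0.5 -4.6 0 -0.02 0; 0 0 0 0 0; 0 0 0 0 0"
}}

```text
clock: 37.25
tcp_pos: [0.5298, -0.2569, 0.159]
orientation: [-0.03, 3.141, 0.001]
contact_force: [-0.3, 0.6, -0.9]
grip_width: 0.0212
```

Run:
```python
from h import *
st();P,R,h,o=pose();p=snap('wrist','w23.png')
overlay(p,(.572,-.2835,.017),lambda X:wproj(p,P,R,X),'w23o.png',(200,440,150,400),3)
plan([(.5322,-.2558,.06,181,3,0)])
```

```text
t 37.25 tcp [ 0.5298 -0.2569  0.159 ] hd -178.9 F [-0.3  0.6 -0.9] w 0.0212 tilt 0.05
-0.1 0 3.3 0 0; 0 0 3.3 0 0; -0.1 0 3.3 0 0
end [ 0.5321 -0.2562  0.0599] -178.8 rows 3
```

View pics/w23o.png

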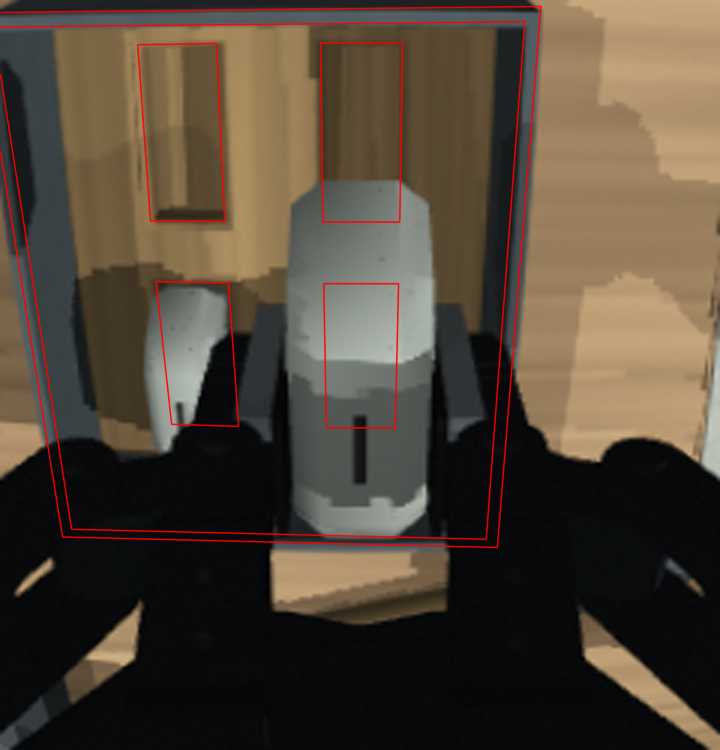

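Call:
{"method": "carry_out", "body": {
  "series": "-0.1 0.1 3.3 0 0; -0.1 0 3.3 0 0; 0 0 3.2 0 0; 0 0 0 0 0; 0 0 1 0 0; 0 0 0.5 0 0; 0 0 0 0 0"
}}

```text
clock: 38.17
tcp_pos: [0.5318, -0.2565, 0.0461]
orientation: [-0.03, 3.141, -0.0]
contact_force: [-0.1, 0.3, -0.3]
grip_width: 0.0215
```

```bash
python3 -c "
from h import *
st()"
```

```text
t 38.17 tcp [ 0.5318 -0.2565  0.0461] hd -178.9 F [-0.1  0.3 -0.3] w 0.0215 tilt 0.03
```

Call:
{"method": "carry_out", "body": {
  "series": "0 0 0.5 0 0; 0 0 0.3 0 0; 0 0 0.1 0 0; 0 0 0.1 0 0; 0 0 0 0 0"
}}

```text
clock: 38.8
tcp_pos: [0.5315, -0.2565, 0.037]
orientation: [0.03, -3.141, -0.001]
contact_force: [-4.3, 2.3, 12.3]
grip_width: 0.0212
```

Call:
{"method": "carry_out", "body": {
  "series": "0 0 0 0 0.3; 0 0 0 0 0.38; 0 0 0 0 0.38; 0 0 -3 0 0.38; 0 0 -5 0 0.4; 0 0 -6 0 0.5; 0 0 0 0 0.5"
}}

```text
clock: 39.67
tcp_pos: [0.5346, -0.2581, 0.1808]
orientation: [-0.029, 3.132, -0.005]
contact_force: [-0.2, 0.7, -0.7]
grip_width: 0.0428
```

Run:
```python
from h import *
st();P,R,h,o=pose();p=snap('wrist','w24.png');print(o['joints'].round(2))
plan([(.48,.02,.2,140,7,.5),(.455,.26,.2,88,6,.5)])
```

```text
t 39.67 tcp [ 0.5346 -0.2581  0.1808] hd -178.9 F [-0.2  0.7 -0.7] w 0.0428 tilt 0.55
[ 0.18  0.4   0.22  1.83 -0.11  0.91  2.03]
0.7 4 -0.3 0.1 0.5; 1.1 3.9 -0.3 0.1 0.5; 1.4 3.7 -0.3 0.11 0.5; 1.9 3.6 -0.4 0.1 0.5; 2.2 3.4 -0.3 0.1 0.5; 2.5 3.1 -0.3 0.1 0.5; 2.8 2.9 -0.3 0.11 0.5; 2.9 2.8 0 0.15 0.5
3.3 2.3 0 0.15 0.5; 3.6 1.8 0 0.15 0.5; 3.8 1.2 0 0.15 0.5; 4 0.7 0 0.15 0.5; 4 0.1 0 0.15 0.5
end [0.4555 0.2599 0.2   ] -271.7 rows 13
```

View pics/w24.png

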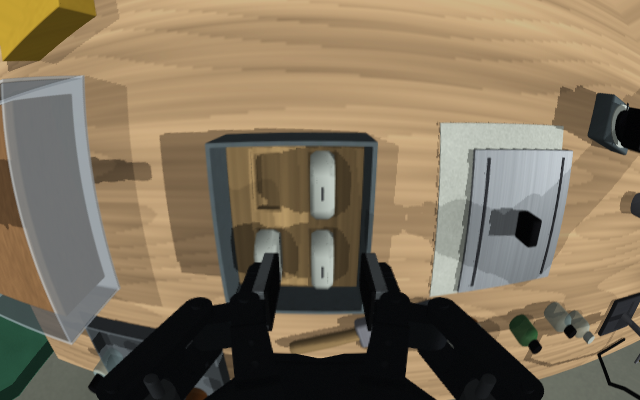

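Call:
{"method": "carry_out", "body": {
  "series": "0.7 4 -0.3 0.1 0.5; 1.1 3.9 -0.3 0.1 0.5; 1.4 3.7 -0.3 0.11 0.5; 1.9 3.6 -0.4 0.1 0.5; 2.2 3.4 -0.3 0.1 0.5; 2.5 3.1 -0.3 0.1 0.5; 2.8 2.9 -0.3 0.11 0.5; 2.9 2.8 0 0.15 0.5"
}}

```text
clock: 40.72
tcp_pos: [0.4737, 0.0617, 0.1965]
orientation: [-1.302, -2.857, 0.002]
contact_force: [-0.0, -0.9, 0.0]
grip_width: 0.0426
```

Call:
{"method": "carry_out", "body": {
  "series": "3.3 2.3 0 0.15 0.5; 3.6 1.8 0 0.15 0.5; 3.8 1.2 0 0.15 0.5; 4 0.7 0 0.15 0.5; 4 0.1 0 0.15 0.5; 0 0 0 0 0.5; 0 0 0 0 0.5"
}}

```text
clock: 41.6
tcp_pos: [0.4534, 0.2594, 0.1965]
orientation: [2.253, 2.189, -0.004]
contact_force: [-0.4, -0.2, -1.0]
grip_width: 0.0425
```

```bash
python3 -c "
from mb import *
run([.455,.2745,1.52],'w25.png')"
```

```text
t 41.6 tcp [0.4534 0.2594 0.1965] hd 88.3 F [-0.4 -0.2 -1. ] w 0.0425 tilt 0.16
blank [0.4548 0.2749] 86.8 0.09 uv [322.0, 170.3] 1.6
in tool xy cm [1.6  0.12]
```

View pics/w25.png

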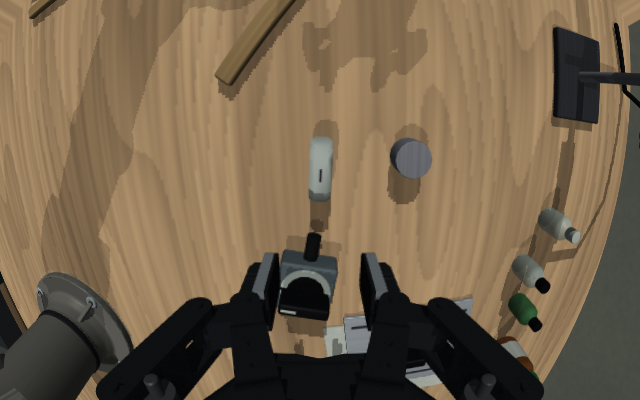

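Call:
{"method": "carry_out", "body": {
  "series": "0.8 0.1 3 0.02 0.5; 0.8 0 3 0 0.5; 0 0 3 0 0.5; 0 0 0 0 0.5; 0 0 0 0 0.5"
}}

```text
clock: 42.32
tcp_pos: [0.4565, 0.2759, 0.1087]
orientation: [2.277, 2.164, 0.001]
contact_force: [0.7, -0.1, 0.1]
grip_width: 0.0429
```

```bash
python3 -c "
from mb import *
run([.455,.2745,1.52],'w26.png')"
```

```text
t 42.33 tcp [0.4565 0.2759 0.1087] hd 87.1 F [ 0.7 -0.1  0.1] w 0.0429 tilt 0.06
blank [0.4544 0.2751] 86.8 0.117 uv [317.8, 217.5] 2.5
in tool xy cm [-0.09 -0.21]
```

View pics/w26.png

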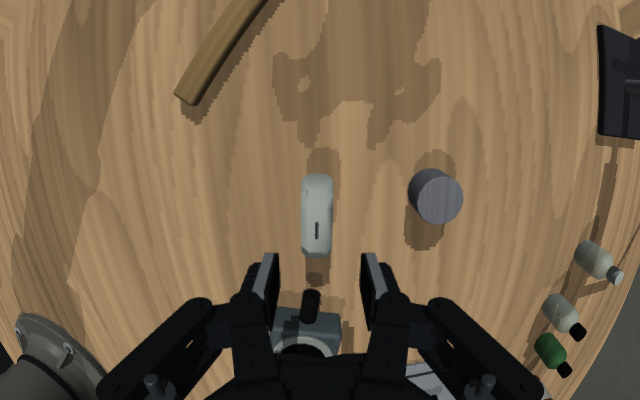

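Call:
{"method": "carry_out", "body": {
  "series": "0 -0.2 4 0.01 0.5; 0 0 4 0 0.5; 0 0 0 0 0.5; 0 0 0 0 0.5; 0 0 0 0 0; 0 0 0 0 0; 0 0 0 0 0; 0 0 0 0 0"
}}

```text
clock: 43.42
tcp_pos: [0.4549, 0.2774, 0.0297]
orientation: [2.287, 2.154, 0.005]
contact_force: [0.5, -1.3, 7.5]
grip_width: 0.0211
```

Call:
{"method": "carry_out", "body": {
  "series": "0 0 -4.4 0 0; 0 0 -4.4 0 0; 0 0 -4.4 0 0"
}}

```text
clock: 43.8
tcp_pos: [0.4537, 0.2765, 0.1621]
orientation: [-2.287, -2.154, -0.002]
contact_force: [0.6, 0.5, -0.7]
grip_width: 0.0216
```

Run:
```python
from h import *
st();snap('wrist','w27.png')
plan([(.49,.02,.16,140,7,0),(.5332,-.312,.16,181,8,0)])
```

```text
t 43.8 tcp [0.4537 0.2765 0.1621] hd 86.6 F [ 0.6  0.5 -0.7] w 0.0216 tilt 0.07
-3.7 0.7 0.1 -0.13 0; -3.7 0.2 0.1 -0.14 0; -3.7 -0.3 0.1 -0.13 0; -3.6 -0.7 0.1 -0.13 0; -3.5 -1.3 0.1 -0.14 0; -3.3 -1.7 0.1 -0.13 0; -3.1 -2.1 0.2 -0.13 0; -3.1 -2.8 0 -0.09 0
-2.8 -3.1 0 -0.09 0; -2.5 -3.3 0 -0.09 0; -2.2 -3.6 0 -0.09 0; -1.9 -3.7 0 -0.09 0; -1.6 -3.9 0 -0.09 0; -1.2 -4 0 -0.09 0; -0.8 -4.1 0 -0.09 0
end [ 0.5331 -0.3117  0.1596] 181.1 rows 15
```

View pics/w27.png

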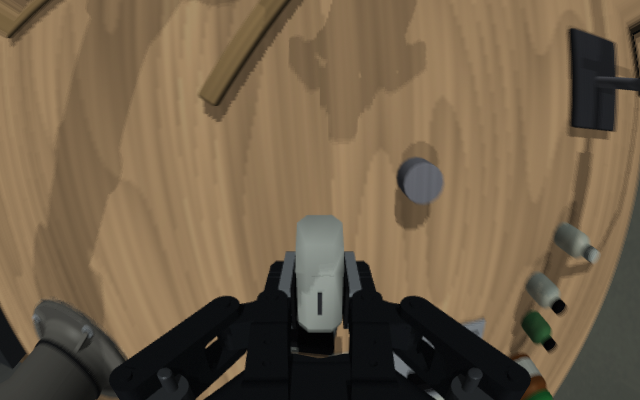

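Call:
{"method": "carry_out", "body": {
  "series": "-3.7 0.7 0 -0.13 0; -3.7 0.2 0 -0.14 0; -3.7 -0.3 0 -0.13 0; -3.6 -0.7 0 -0.13 0; -3.5 -1.3 0 -0.14 0; -3.3 -1.7 0 -0.13 0; -3.1 -2.1 0 -0.13 0; -3.1 -2.8 0 -0.09 0"
}}

```text
clock: 44.85
tcp_pos: [0.4938, -0.024, 0.1606]
orientation: [0.938, 2.997, 0.001]
contact_force: [1.0, -0.3, -0.4]
grip_width: 0.0213
```

Call:
{"method": "carry_out", "body": {
  "series": "-2.8 -3.1 0 -0.09 0; -2.5 -3.3 0 -0.09 0; -2.2 -3.6 0 -0.09 0; -1.9 -3.7 0 -0.09 0; -1.6 -3.9 0 -0.09 0; -1.2 -4 0 -0.09 0; -0.8 -4.1 0 -0.09 0; 0 0 0 0 0"
}}

```text
clock: 45.85
tcp_pos: [0.5299, -0.3179, 0.1605]
orientation: [-0.022, 3.141, -0.004]
contact_force: [-0.2, -0.2, -0.7]
grip_width: 0.0214
```

Call:
{"method": "carry_out", "body": {
  "series": "0 0 0 0 0; 0 0 0 0 0"
}}

```text
clock: 46.1
tcp_pos: [0.531, -0.3117, 0.16]
orientation: [-0.033, 3.141, 0.001]
contact_force: [-1.2, -0.3, -0.7]
grip_width: 0.0211
```

Run:
```python
from h import *
st();P,R,h,o=pose();p=snap('wrist','w28.png')
overlay(p,(.572,-.2835,.017),lambda X:wproj(p,P,R,X),'w28o.png',(220,460,150,400),3)
plan([(.5328,-.3118,.06,181,3,0)])
```

```text
t 46.1 tcp [ 0.531  -0.3117  0.16  ] hd -178.8 F [-1.2 -0.3 -0.7] w 0.0211 tilt 0.04
-0.1 0 3.3 0 0; 0 0 3.4 0 0; -0.1 0 3.3 0 0
end [ 0.533  -0.3117  0.0599] -178.8 rows 3
```

View pics/w28o.png

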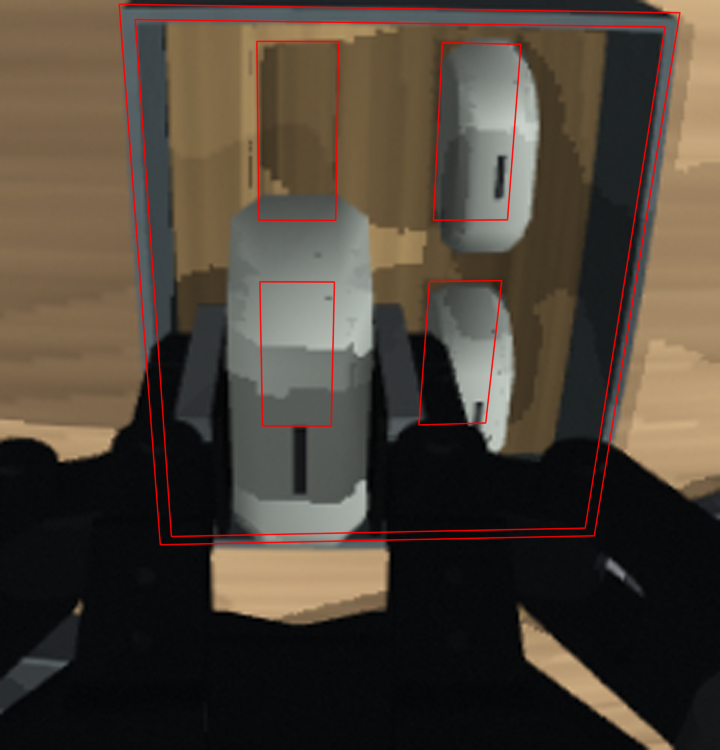

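Call:
{"method": "carry_out", "body": {
  "series": "-0.1 0 3.3 0 0; -0.1 0 3.3 0 0; 0 0 3.2 0 0; 0 0 0 0 0; 0 0 1 0 0; 0 0 0.5 0 0; 0 0 0 0 0"
}}

```text
clock: 47.02
tcp_pos: [0.5329, -0.3132, 0.0471]
orientation: [-0.03, 3.141, -0.0]
contact_force: [-0.4, -1.3, -0.4]
grip_width: 0.0215
```

Call:
{"method": "carry_out", "body": {
  "series": "0 0 0.5 0 0; 0 0 0.2 0 0; 0 0 0.1 0 0; 0 0 0.1 0 0; 0 0 0 0 0"
}}

```text
clock: 47.65
tcp_pos: [0.5323, -0.3134, 0.0379]
orientation: [0.03, -3.141, -0.0]
contact_force: [-2.9, 0.9, 2.5]
grip_width: 0.0213
```

Call:
{"method": "carry_out", "body": {
  "series": "0 0 0.1 0 0; 0 0 0 0 0; 0 0 0 0 0.3; 0 0 0 0 0.38; 0 0 0 0 0.38; 0 0 -3 0 0.38; 0 0 -5 0 0.4; 0 0 -6 0 0.5"
}}

```text
clock: 48.65
tcp_pos: [0.5322, -0.3128, 0.1772]
orientation: [0.03, -3.139, -0.001]
contact_force: [1.0, 0.1, 0.3]
grip_width: 0.0427
```

Run:
```python
from h import *
st();P,R,h,o=pose();p=snap('wrist','w29.png');s=snap('scene','s29.png')
cv2.imwrite('pics/s29z.png',cv2.resize(s['color'][200:310,90:220],None,fx=5,fy=5,interpolation=2))
d=spotter.trace(s,'box_lid')[0];print(d['confidence'],fitrect(s,d['pixels'],.188,.158,.007,[.58,-.004,.08]))
plan([(.56,-.08,.22,184,5,.5)])
```

```text
t 48.65 tcp [ 0.5322 -0.3128  0.1772] hd -178.9 F [1.  0.1 0.3] w 0.0427 tilt 0.12
0.92 (array([ 0.58190869, -0.00615839,  0.08232635]), np.float64(0.21418790519237518))
-0.6 4.7 -0.8 -0.01 0.5; -0.6 4.7 -0.8 -0.01 0.5; -0.7 4.6 -0.8 -0.01 0.5; -0.7 4.7 -0.8 -0.01 0.5; -0.8 4.6 -0.7 -0.01 0.5
end [ 0.5599 -0.0803  0.2196] -176.0 rows 5
```

View pics/w29.png

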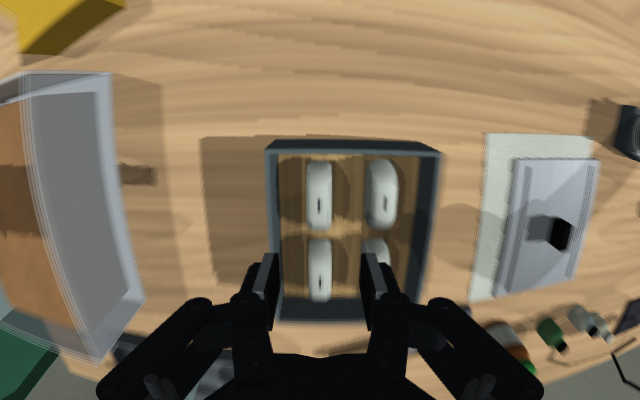

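View pics/s29z.png

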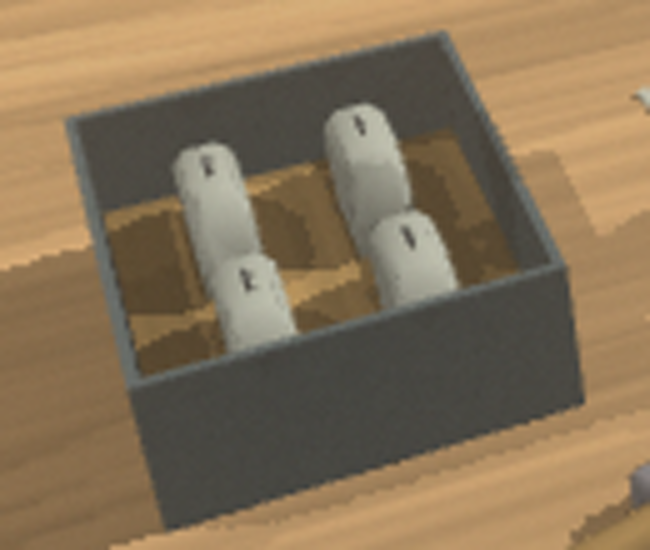

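Run:
```python
from h import *
plan([(.578,-.005,.2,184.7,7,.5)])
```

```text
-0.7 4.4 -0.3 -0.01 0.5; -0.7 4.4 -0.3 -0.01 0.5; -0.8 4.4 -0.2 -0.01 0.5; -0.9 4.4 -0.3 -0.01 0.5; -0.8 4.4 -0.3 -0 0.5; -0.9 4.3 -0.3 -0.01 0.5; -0.9 4.4 -0.2 -0.01 0.5
end [ 0.5778 -0.0051  0.1996] -175.5 rows 7
```

Call:
{"method": "carry_out", "body": {
  "series": "-0.7 4.4 -0.3 -0.01 0.5; -0.7 4.4 -0.3 -0.01 0.5; -0.8 4.4 -0.2 -0.01 0.5; -0.9 4.4 -0.3 -0.01 0.5; -0.8 4.4 -0.3 0 0.5; -0.9 4.3 -0.3 -0.01 0.5; -0.9 4.4 -0.2 -0.01 0.5; 0 0 0 0 0.5"
}}

```text
clock: 49.8
tcp_pos: [0.5752, 0.0013, 0.1945]
orientation: [0.136, -3.137, -0.003]
contact_force: [-0.8, -1.2, -0.5]
grip_width: 0.0425
```

Call:
{"method": "carry_out", "body": {
  "series": "0 0 0 0 0.5; 0 0 0 0 0.5"
}}

```text
clock: 50.05
tcp_pos: [0.575, -0.0057, 0.1952]
orientation: [0.12, -3.138, 0.001]
contact_force: [-0.5, -1.4, 0.4]
grip_width: 0.0424
```

Run:
```python
from h import *
st();P,R,h,o=pose();p=snap('wrist','w30.png')
pr=lambda q,X:wproj(q,P,R,X)
m=spotter.trace(p,'box_lid')[0];print(m['confidence'])
x,f=fitrect(p,m['pixels'],.188,.158,.007,[.581,-.0045,.082],proj=pr);print(x.round(4),np.rad2deg(x[2]).round(2),f)
im=p['color'].copy();im[m['pixels']]=(im[m['pixels']]*.6+np.array([0,0,100])).astype(np.uint8)
K=lambda a,b,z:pr(p,[x[0]+np.cos(x[2])*a-np.sin(x[2])*b,x[1]+np.sin(x[2])*a+np.cos(x[2])*b,z])
for L,W,z in((.188,.158,.007),(.036,.016,.041)):
  q=np.array([K(a*L/2,b*W/2,z) for a,b in((1,1),(1,-1),(-1,-1),(-1,1))]);cv2.polylines(im,[np.round(q*16).astype(np.int32)],True,(0,255,0),1,cv2.LINE_AA,4)
cv2.imwrite('pics/w30o.png',im)
```

```text
t 50.05 tcp [ 0.575  -0.0057  0.1952] hd -175.6 F [-0.5 -1.4  0.4] w 0.0424 tilt 0.07
0.57
[ 0.5793 -0.0038  0.084 ] 4.81 0.03593820333480835
```

View pics/w30o.png

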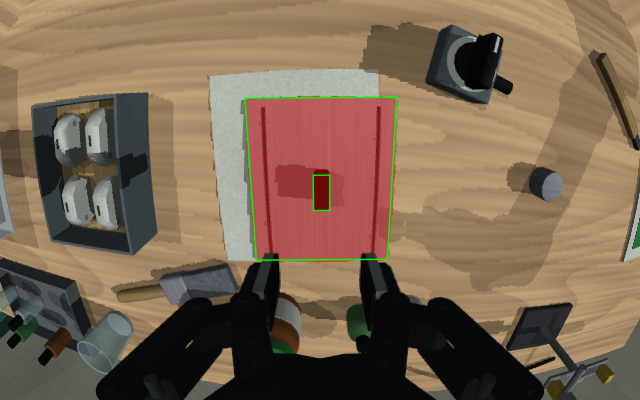

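Run:
```python
from h import *
plan([(.5793,-.0038,.06,184.8,4,.5),(.5793,-.0038,.0225,184.8,2,.5)])
```

```text
-0.1 0 3.4 -0 0.5; -0.1 0.1 3.4 -0 0.5; -0.1 0 3.4 -0.01 0.5; -0.1 0 3.4 0 0.5; 0 0 1.9 0 0.5; 0 0 1.8 0 0.5
end [ 0.5791 -0.004   0.0225] -175.0 rows 6
```

Call:
{"method": "carry_out", "body": {
  "series": "-0.1 0 3.4 0 0.5; -0.1 0.1 3.4 0 0.5; -0.1 0 3.4 -0.01 0.5; -0.1 0 3.4 0 0.5; 0 0 1.9 0 0.5; 0 0 1.7 0 0.5; 0 0 0 0 0.5; 0 0 0 0 0.5"
}}

```text
clock: 51.15
tcp_pos: [0.5801, -0.0026, 0.0247]
orientation: [-0.14, 3.137, 0.0]
contact_force: [-0.1, 0.0, 0.6]
grip_width: 0.0426
```

Run:
```python
from h import *
st();snap('wrist','w31.png')
```

```text
t 51.15 tcp [ 0.5801 -0.0026  0.0247] hd -174.9 F [-0.1  0.   0.6] w 0.0426 tilt 0.09
```

View pics/w31.png

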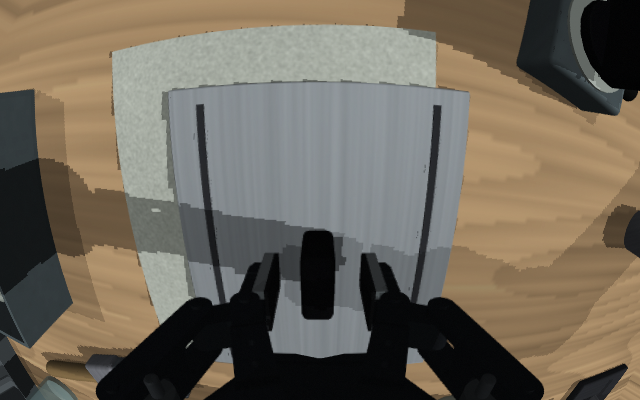

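Call:
{"method": "carry_out", "body": {
  "series": "0 -0.1 0.15 0 0.5; 0 0 0 0 0; 0 0 0 0 0; 0 0 0 0 0; 0 0 0 0 0; 0 0 -2 0 0; 0 0 -5 0 0; 0 0 -6 0 0",
  "grip_force": 70
}}

```text
clock: 52.2
tcp_pos: [0.5781, -0.0035, 0.1533]
orientation: [0.14, -3.136, 0.0]
contact_force: [1.1, 0.4, -3.0]
grip_width: 0.0145
```

Run:
```python
from h import *
st();snap('wrist','w32.png')
plan([(.573,-.2830,.155,181.1,7,0)])
```

```text
t 52.2 tcp [ 0.5781 -0.0035  0.1533] hd -174.9 F [ 1.1  0.4 -3. ] w 0.0145 tilt 0.17
0.5 -4 0.1 0.01 0; 0.5 -3.9 0.1 0.01 0; 0.4 -4 0.1 0.01 0; 0.4 -4 0.1 0.01 0; 0.3 -4 0.1 0.01 0; 0.3 -4 0.1 0.01 0; 0.3 -3.9 0.1 0.01 0
end [ 0.5725 -0.2826  0.1553] -178.9 rows 7
```

View pics/w32.png

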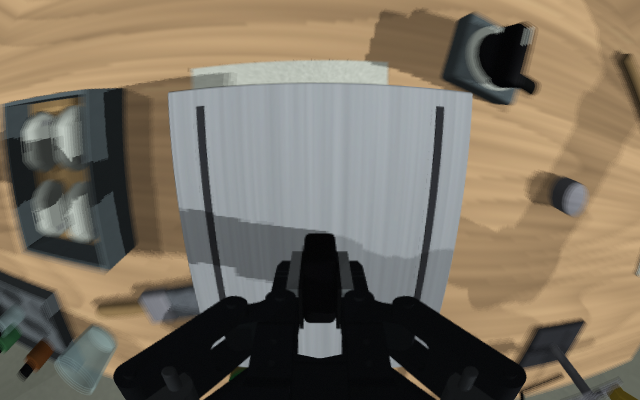

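Call:
{"method": "carry_out", "body": {
  "series": "0.5 -4 0 0.01 0; 0.5 -3.9 0 0.01 0; 0.4 -4 0 0.01 0; 0.4 -4 0 0.01 0; 0.3 -4 0 0.01 0; 0.3 -4 0 0.01 0; 0.3 -3.9 0 0.01 0; 0 0 0 0 0"
}}

```text
clock: 53.25
tcp_pos: [0.5671, -0.2875, 0.1527]
orientation: [0.02, -3.141, 0.004]
contact_force: [-0.2, 0.1, -3.4]
grip_width: 0.0148
```

Call:
{"method": "carry_out", "body": {
  "series": "0 0 3 0 0; 0 0 2 0 0; 0 0 0 0 0; 0 0 0 0 0"
}}

```text
clock: 53.75
tcp_pos: [0.5695, -0.2826, 0.1029]
orientation: [-0.031, 3.141, -0.0]
contact_force: [0.1, 0.8, -3.4]
grip_width: 0.0149
```

Run:
```python
from h import *
st();P,R,h,o=pose();p=snap('wrist','w33.png');s=snap('scene','s33.png');t=snap('top','t33.png')
z=P[2]-.0202+.005
d=spotter.trace(s,'box_lid')[0];x,f=fitrect(s,d['pixels'],.188,.158,z,[.573,-.283,.02]);print(z,x.round(4),f)
im=cv2.resize(s['color'][190:310,80:230],None,fx=4,fy=4,interpolation=2)
def dr(x,y,th,L,W,z,col):
  c,sn=np.cos(th),np.sin(th);q=np.array([proj(s,[x+c*a*L/2-sn*b*W/2,y+sn*a*L/2+c*b*W/2,z]) for a,b in((1,1),(1,-1),(-1,-1),(-1,1))])
  cv2.polylines(im,[np.round(((q-[80,190]+.5)*4-.5)*16).astype(np.int32)],True,col,1,cv2.LINE_AA,4)
dr(P[0],P[1],h+np.pi,.188,.158,z,(0,255,0));dr(.572,-.2835,.017,.176,.146,.064,(0,0,255))
cv2.imwrite('pics/s33z.png',im)
```

```text
t 53.75 tcp [ 0.5695 -0.2826  0.1029] hd -178.9 F [ 0.1  0.8 -3.4] w 0.0149 tilt 0.04
0.08774158758904106 [ 0.576  -0.2833  0.0176] 0.11073038727045059
```

View pics/s33z.png

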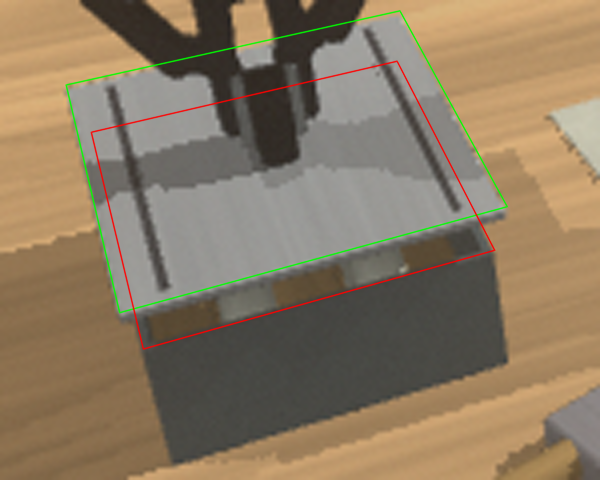

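View pics/w33.png

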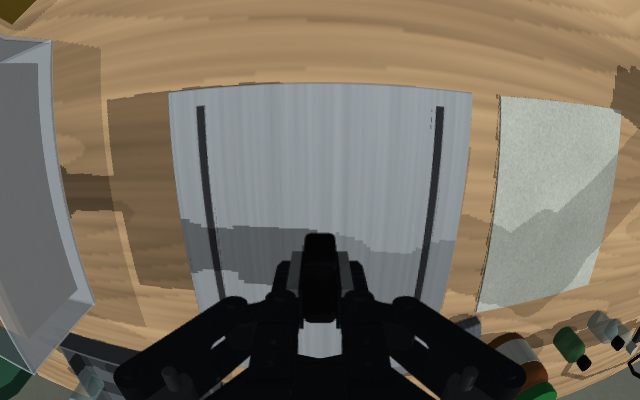

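Call:
{"method": "carry_out", "body": {
  "series": "-0.2 -0.05 0.8 0 0; 0 0 0.7 0 0; 0 0 0 0 0; 0 0 0 0 0"
}}

```text
clock: 54.45
tcp_pos: [0.5709, -0.2832, 0.0871]
orientation: [0.03, -3.141, -0.0]
contact_force: [0.4, -0.0, -2.5]
grip_width: 0.0148
```

Call:
{"method": "carry_out", "body": {
  "series": "0 0 0.1 0 0; 0 0 0.1 0 0; 0 0 0 0 0"
}}

```text
clock: 54.82
tcp_pos: [0.5709, -0.2832, 0.0852]
orientation: [0.03, -3.141, -0.0]
contact_force: [-0.7, 0.5, -3.0]
grip_width: 0.0147
```

Call:
{"method": "carry_out", "body": {
  "series": "0 0 0.1 0 0; 0 0 0 0 0; 0 0 0 0 0"
}}

```text
clock: 55.2
tcp_pos: [0.5711, -0.2832, 0.0848]
orientation: [-0.03, 3.141, -0.0]
contact_force: [-2.9, 1.8, 3.9]
grip_width: 0.0147
```

```bash
cat > ls.py <<'E'
from h import *
def go(fn,z=.069):
  st();s=eyes.grab_frame('scene');P,R,h,o=pose()
  im=cv2.resize(s['color'][190:310,80:230],None,fx=4,fy=4,interpolation=2)
  def dr(x,y,th,L,W,z,col):
    c,sn=np.cos(th),np.sin(th);q=np.array([proj(s,[x+c*a*L/2-sn*b*W/2,y+sn*a*L/2+c*b*W/2,z]) for a,b in((1,1),(1,-1),(-1,-1),(-1,1))])
    cv2.polylines(im,[np.round(((q-[80,190]+.5)*4-.5)*16).astype(np.int32)],True,col,1,cv2.LINE_AA,4)
  dr(.572,-.2835,.017,.188,.158,z,(0,255,0))
  cv2.imwrite('pics/'+fn,im)
E
python3 -c "
from ls import *
go('s34.png')"
```

```text
t 55.2 tcp [ 0.5711 -0.2832  0.0848] hd -178.9 F [-2.9  1.8  3.9] w 0.0147 tilt 0.02
```

View pics/s34.png

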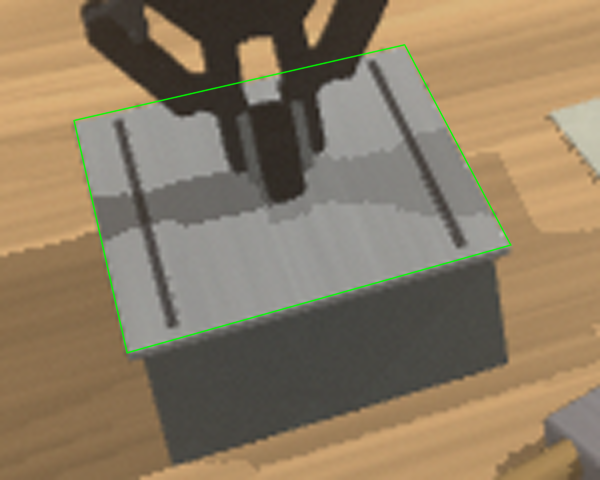

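Call:
{"method": "carry_out", "body": {
  "series": "0 0 0 0 0.15; 0 0 0 0 0.3; 0 0 0 0 0.45; 0 0 0 0 0.5; 0 0 -2 0 0.5; 0 0 -5 0 0.5; 0 0 -6 0 0.5; 0 0 -2 0 0.5"
}}

```text
clock: 56.25
tcp_pos: [0.5729, -0.2844, 0.2405]
orientation: [-0.029, 3.134, -0.005]
contact_force: [0.2, 0.1, -0.7]
grip_width: 0.0427
```

Run:
```python
from h import *
st();snap('wrist','w35.png')
plan([(.433,.137,.2,171.9,10,.6)])
```

```text
t 56.25 tcp [ 0.5729 -0.2844  0.2405] hd -178.9 F [ 0.2  0.1 -0.7] w 0.0427 tilt 0.48
1.3 4.2 0.4 0.02 0.6; 1.4 4.3 0.4 0.01 0.6; 1.5 4.2 0.5 0.02 0.6; 1.5 4.1 0.4 0.01 0.6; 1.6 4.2 0.4 0.02 0.6; 1.7 4.1 0.4 0.02 0.6; 1.7 4.1 0.4 0.01 0.6; 1.8 4.1 0.4 0.02 0.6
1.8 4 0.5 0.01 0.6; 1.9 4 0.4 0.02 0.6
end [0.4334 0.1369 0.1997] -188.1 rows 10
```

View pics/w35.png

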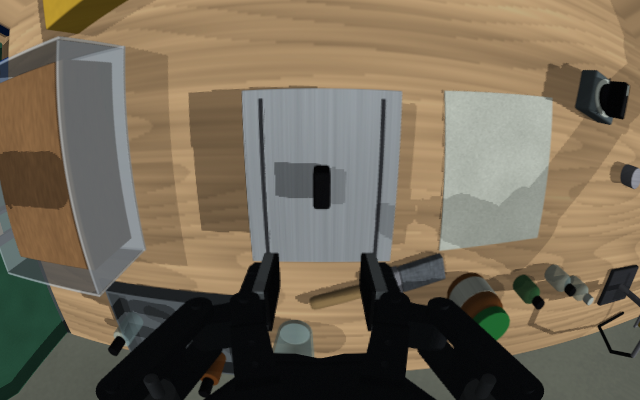

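Call:
{"method": "carry_out", "body": {
  "series": "1.3 4.2 0.4 0.02 0.6; 1.4 4.3 0.4 0.01 0.6; 1.5 4.2 0.5 0.02 0.6; 1.5 4.1 0.4 0.01 0.6; 1.6 4.2 0.4 0.02 0.6; 1.7 4.1 0.4 0.02 0.6; 1.7 4.1 0.4 0.01 0.6; 1.8 4.1 0.4 0.02 0.6"
}}

```text
clock: 57.3
tcp_pos: [0.4577, 0.0557, 0.2016]
orientation: [0.175, 3.136, 0.0]
contact_force: [1.6, 0.8, 0.3]
grip_width: 0.0511
```

Call:
{"method": "carry_out", "body": {
  "series": "1.8 4 0.5 0.01 0.6; 1.9 4 0.4 0.02 0.6; 0 0 0 0 0.6; 0 0 0 0 0.6; 0 0 0 0 0.6"
}}

```text
clock: 57.92
tcp_pos: [0.4313, 0.1369, 0.1924]
orientation: [0.224, 3.133, -0.0]
contact_force: [0.1, -0.2, -0.4]
grip_width: 0.0508
```

Run:
```python
from h import *
st();P,R,h,o=pose();p=snap('wrist','w36.png')
for d in spotter.mark_of(p,'switch_grip'):print(d['uv'],d['confidence'],wback(p,P,R,d['uv'],.069))
plan([(.4325,.1365,.059,171.9,4,.6)])
t=eyes.grab_frame('top');d=spotter.trace(t,'box_lid')[0];print('lid',d['confidence'],fitrect(t,d['pixels'],.188,.158,.069,[.572,-.2835,.017]))
```

```text
t 57.92 tcp [0.4313 0.1369 0.1924] hd 171.8 F [ 0.1 -0.2 -0.4] w 0.0508 tilt 0.02
[316.3, 197.5] 0.84 [0.43034333 0.13448926 0.069     ]
0 0 3.3 -0 0.6; -0.1 0 3.4 -0 0.6; 0 0 3.3 -0 0.6; 0 0 3.3 -0 0.6
end [0.4322 0.137  0.0594] 171.8 rows 4
lid 0.81 (array([ 0.57249953, -0.28323527,  0.01573462]), np.float64(0.020784851163625717))
```

View pics/w36.png

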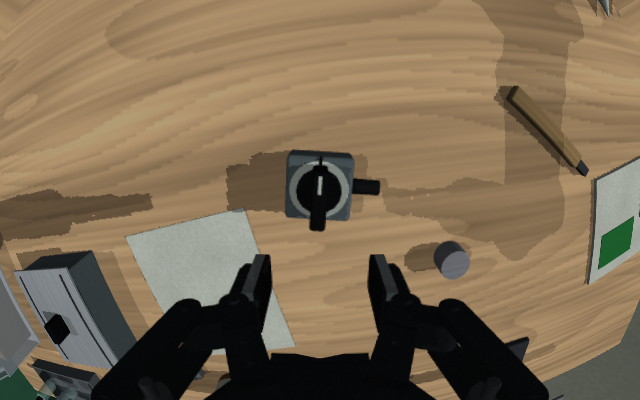

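Call:
{"method": "carry_out", "body": {
  "series": "0 0 3.3 0 0.6; 0 0 3.3 0 0.6; 0 0 3.3 0 0.6; 0 0 3.3 0 0.6; 0 0 0 0 0.6; 0 0 0 0 0.6",
  "grip_force": 30
}}

```text
clock: 58.88
tcp_pos: [0.4315, 0.1383, 0.0611]
orientation: [0.222, 3.133, 0.001]
contact_force: [-0.1, -0.2, 0.0]
grip_width: 0.0511
```

Call:
{"method": "carry_out", "body": {
  "series": "0 0 0 0 0; 0 0 0 0 0; 0 0 0 0 0; 0 0 0 0 0"
}}

```text
clock: 59.38
tcp_pos: [0.4313, 0.1363, 0.0615]
orientation: [0.226, 3.133, -0.002]
contact_force: [-2.2, -6.0, 12.1]
grip_width: 0.0143
```

Run:
```python
from h import *
st();t=eyes.grab_frame('top');d=spotter.trace(t,'box_lid')[0];print('lid',d['confidence'],fitrect(t,d['pixels'],.188,.158,.069,[.572,-.2835,.017]))
snap('wrist','w37.png')
```

```text
t 59.38 tcp [0.4313 0.1363 0.0615] hd 171.7 F [-2.2 -6.  12.1] w 0.0143 tilt 0.1
lid 0.91 (array([ 0.57205136, -0.2831889 ,  0.01652036]), np.float64(0.022400489076972008))
```

View pics/w37.png

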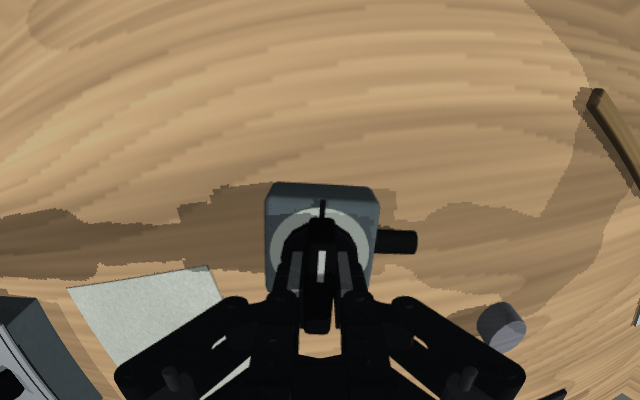

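Call:
{"method": "carry_out", "body": {
  "series": "0 0 0 0.15 0; 0 0 0 0.15 0; 0 0 0 0.15 0; 0 0 0 0.15 0; 0 0 0 0.15 0; 0 0 0 0.15 0; 0 0 0 0.15 0; 0 0 0 0.12 0"
}}

```text
clock: 60.52
tcp_pos: [0.4323, 0.1369, 0.0616]
orientation: [1.92, 2.483, 0.002]
contact_force: [1.8, -5.3, 7.7]
grip_width: 0.0131
```

Call:
{"method": "carry_out", "body": {
  "series": "0 0 0 0.04 0; 0 0 0 0.03 0; 0 0 0 0 0"
}}

```text
clock: 60.9
tcp_pos: [0.4323, 0.1369, 0.0615]
orientation: [2.002, 2.418, 0.002]
contact_force: [0.9, -6.4, 8.3]
grip_width: 0.0135
```

Run:
```python
from h import *
st();print(r.get_obs()['moment'])
```

```text
t 60.9 tcp [0.4323 0.1369 0.0615] hd 100.8 F [ 0.9 -6.4  8.3] w 0.0135 tilt 0.16
[-1.47788262 -0.155973   -0.07402041]
```

Call:
{"method": "carry_out", "body": {
  "series": "0 0 0 0.04 0; 0 0 0 0.04 0; 0 0 0 0 0; 0 0 0 0 0"
}}

```text
clock: 61.4
tcp_pos: [0.4324, 0.1372, 0.0616]
orientation: [2.091, 2.341, 0.003]
contact_force: [2.0, -6.5, 9.4]
grip_width: 0.0136
```

Run:
```python
from h import *
st();print(r.get_obs()['moment']);snap('wrist','w38.png')
```

```text
t 61.4 tcp [0.4324 0.1372 0.0616] hd 96.4 F [ 2.  -6.5  9.4] w 0.0136 tilt 0.18
[-1.33726173 -0.27716082  1.15307706]
```

View pics/w38.png

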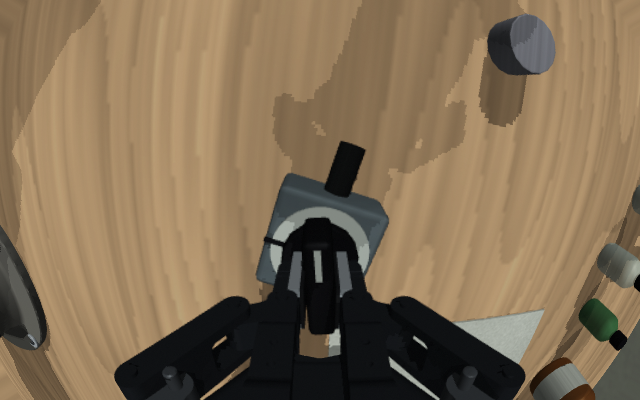

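Call:
{"method": "carry_out", "body": {
  "series": "0 0 0 0 0.2; 0 0 0 0 0.4; 0 0 0 0 0.6; 0 0 -3 0 0.6; 0 0 -4 0 0.6; 0 0 -5 0 0.6; 0 0 -5 0 0.6; 0 0 0 0 0.6"
}}

```text
clock: 62.45
tcp_pos: [0.4329, 0.1393, 0.2338]
orientation: [2.095, 2.339, 0.012]
contact_force: [0.8, 1.3, -0.4]
grip_width: 0.0509
```

Run:
```python
from h import *
st();snap('wrist','w39.png');c=cv2.imread('pics/w39.png')[100:260,240:400]
cv2.imwrite('pics/w39z.png',cv2.resize(c,None,fx=3.7,fy=3.7,interpolation=2))
t=snap('top','t39.png');s=snap('scene','s39.png')
d=spotter.trace(t,'box_lid')[0];print('lid',d['confidence'],fitrect(t,d['pixels'],.188,.158,.069,[.572,-.2835,.017]))
```

```text
t 62.45 tcp [0.4329 0.1393 0.2338] hd 96.3 F [ 0.8  1.3 -0.4] w 0.0509 tilt 0.44
lid 0.63 (array([ 0.57226685, -0.28316121,  0.01291126]), np.float64(0.019434167072176933))
```

View pics/w39z.png

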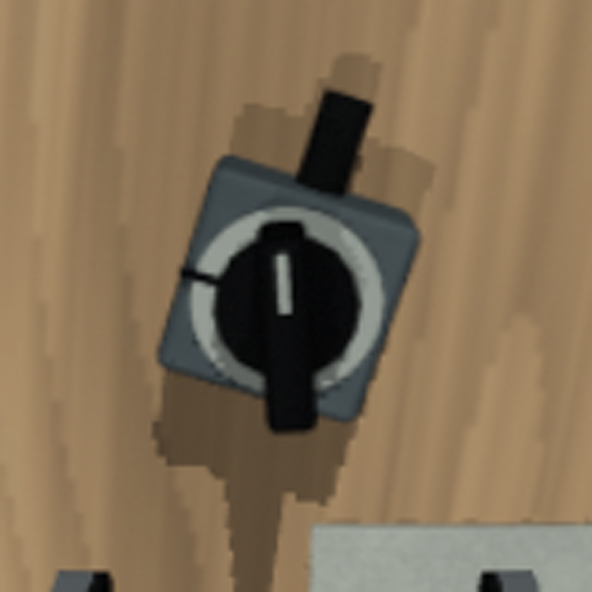

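View pics/s39.png

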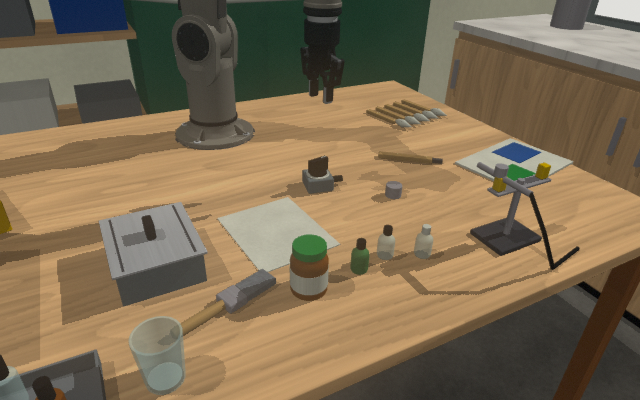

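View pics/t39.png

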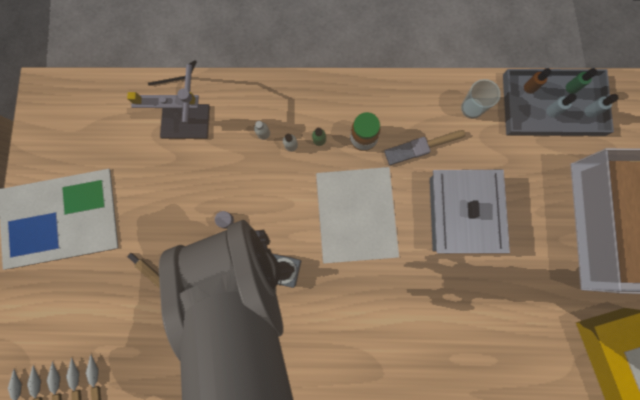

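Run:
```python
from h import *
from scipy import ndimage
# compare bar direction at t0 picture (w1) and now (w39)
p=eyes.grab_frame('wrist')
def line(fn,P,R):
    g=cv2.cvtColor(cv2.imread('pics/'+fn),6).astype(float)
    P=np.array(P)
    # dark bar+line: white line pixels within dark disc around projected grip
    c=wproj(p,P,R,[.4325,.137,.078]);x0,y0=np.round(c).astype(int)
    sub=g[y0-22:y0+23,x0-14:x0+15]
    ys,xs=np.where(sub>110)
    lab,n=ndimage.label(sub>110)
    for i in range(1,n+1):
        ys,xs=np.where(lab==i)
        if 8<len(ys)<80 and abs(xs.mean()-14)<6:
            W=np.array([wback(p,P,R,(a+x0-14,b+y0-22),.078)[:2] for a,b in zip(xs,ys)]);u,s,v=np.linalg.svd(W-W.mean(0));d=v[0]
            print(fn,len(ys),'heading',np.rad2deg(np.arctan2(d[1],d[0])).round(1)%180,'ratio',s.round(4),W.mean(0).round(4))
line('w1.png',[.4293,.1415,.2602],Rt(np.deg2rad(101.0)))
P,R,h,o=pose();line('w39.png',P,R)
```

```text
w1.png 37 heading 98.4 ratio [0.0255 0.0048] [0.4304 0.1522]
w39.png 43 heading 98.5 ratio [0.0275 0.0048] [0.4253 0.1506]
```

Run:
```python
from h import *
print(r.hand_in())
```

```text
the job is handed in; nothing more can be done
None
```

The job is done and handed in. I turned the switch off, laid the lid on the paper sheet, and stood all four white blanks upright in their own rack slots. I then put the lid back on the box and turned the switch fully on. It took about 63 s of the 210 s allowed.

**Blanks:** Each one went to its expected depth in the slot with a light contact force. The last pictures before the lid went back showed all four upright.

**Lid:** The last fit from the overhead camera puts it at (0.572, -0.283) m, 0.7° from the robot's axes. That is within about 1 mm of the box's estimated centre and within 0.3° of its estimated angle.

**Switch:** It turned until it met the on stop. The white line on its bar reads 98.5°, against 98.4° at the start when it was on.

**Bystanders:** The tin, the bottles and the jar still stand where they were in the last pictures. The arm was clear of everything at hand-in.

**Two things to know:**
- **Lid shifted on the paper:** After I laid it down, the lid moved about 3 cm and ended partly over the sheet's edge, so I measured it again before picking it up.
- **Poor overlay match:** One close-up from the wrist camera put the box rim about 3 mm off the estimate. The slots in that picture and the side camera's view of the rim agreed with the estimate.

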